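Swap four pieces of furniture hardware into their proper places

ROBOT

A 7-joint arm with a two-finger parallel gripper is mounted at the origin on the work surface. World frame = base frame: x ahead of the robot, y to its left, z up, the work surface at z = 0. Lengths are in m, angles in rad, forces in N, time in s.
With the tool pointing down it reaches from about 0.4 to 0.85 m from the base axis. Payload 6.9 kg.
Tool frame: the origin (TCP) lies at the very end of the fingers, on their centre line; the grasp point (between the pads) lies 19 mm behind it; z points along the fingers, y is the line along which they close (so a half turn about z gives the same grasp; the last joint's range is limited). The gripper opens to 85 mm and grips with 20 to 120 N. Pads are 22 mm wide; open, the fingers measure 114 mm over their backs; the gripper's body (76 mm by 85 mm) begins 54 mm behind the grasp point. The pads swing forward as they close: fully open they stand 13 mm farther back than shut.
Start: joints at [-1.155, 0.507, -0.238, 1.5, 0.126, 1.149, -0.155], TCP at [0.191, 0.595, 0.231] pointing down, gripper open.
Joint ranges: [-3.08, 3.08], [-0.24, 2.05], [-1.43, 1.35], [0, 2.5], [-1.52, 4.66], [0.17, 1.96], [-2.89, 2.89]. Speed limits (rad/s): [2.39, 2.39, 3.14, 3.14, 3.14, 3.14, 3.14].

INTERFACE

Orientations are given as a rotation vector (axis times angle).
In Python, from bench import robot gives the robot as it stands.
- The arm moves only by the tool arm_command, never from a script. Its arguments are lists of equal length, an entry for each row: "xyz": the shift along the tool's x, y, z in mm, a list of three; "dr": the turn, a rotation vector about the tool's x, y, z in rad, a list of three. In form: {"xyz": [[dx, dy, dz], ...], "dr": [[ax, ay, az], ...]}. A call has 1 to 12 rows; each row shifts and turns the commanded pose from where the row before left it, along the tool's axes as they then stand; what a row does not reach is not made up. A row lasts 1/12 s, in which the tool goes at most 41.7 mm and 7.16 degrees, less where a joint would pass 70% of its speed; a pose out of reach is approached as far as the arm can. A call with a gripper value outside its range is refused whole. "gripper" is the finger opening in mm, from 0 to 85.4, set as the call begins (left out, the last holds). The fingers move at their own pace and stop on an object; "grip_force" is the grip in N (left out, the last holds). Time passes only in rows, so rows that do not move let the fingers close. It gives the time, the measured TCP pose, the force, the opening and the grip force at its end, in the units of the state.
- robot.observe(): the state, without advancing time (a new reading comes with each control period).
- robot.camera(name): name is "side" or "top"; returns a dict with "img" (400x640x3 uint8, blue, green, red), "mtx" (3x3 intrinsics, pixels), "k1" (the pictures are not rectified: a ray, as slopes to the right and down, at radius r is drawn at 1 + k1 r^2 times it, then the intrinsics apply), "view" (4x4, takes a point from world to camera coordinates). Camera axes: x right, y down, z forward; pixel columns grow to the right and rows downward; lengths in m; the calibration is good to about 2 mm. A picture is of the moment at which its call begins. There is no depth.
- robot.job_done(): hands the job in; it is judged then, once.
Trained networks look in a picture, given as the dict that the camera call returned (one of the last four; its "shot" number tells which), for a name from the list of things; names that differ only in an ending like _2 or _b are one class to them, and where a whole thing is asked for, a point or a joint stands for the part that bears it (a point fixed in the world has none). Each returns a list of dicts, best first, with "confidence" (0 to 1); they miss things now and then, are a little off and sometimes report something else, mostly with a low value. They report only what shows in the picture. A call takes as long as a camera call.
- robot.search_frame(label, picture): "extent" ([left, top, width, height] in pixels, round what is visible of it).
- robot.pinpoint(label, picture): "pixel" ([column, row] in pixels: a listed point, or the origin of a listed thing).
The state is a dict: "time_s": time; "q": joint angles; "qvel": joint speeds; "joint_torque": joint torques, N m; "tcp_pos": TCP position; "orientation": TCP orientation; "ft_force": force on the tool from outside, world axes, zero at the start; "moment": the same for the moment, N m; "grip_width": finger opening in m; "grasp_force": force on a finger pad.
Only numpy, scipy, OpenCV 4.12 (cv2) and the standard library are available. Lean on these libraries where they do the work, as an engineer would, in place of code of your own. Each camera call takes 0.05 s, during which the arm holds its last target. There are 200 camera calls.

TASK

All four pieces on the repair bench stand in each other's places. First park one of them in the middle of the empty black rubber mat, then shift them round until the wooden foot stands in the round steel dish, the tin on the round cork mat, the caster in the square wooden tray and the brass pull handle lengthwise in the long white tray, each upright and in the middle of its place. Set every piece down rather than dropping it, and do not knock over the glass jar.

Things in the scene. Friction and masses are not known exactly. Their poses are not given: they have to be found in the camera images.
- foot: Turned furniture foot of pale wood, 76 mm tall, standing on its wide end: base 54 mm across, tapering in to a straight round neck 36 mm across from 34 mm to 76 mm above its underside; the top 14 mm is a brass ferrule. Loose, about 0.12 kg; easily gripped by the neck at 50 mm. Origin: centre of the underside, z up.
- tin: Round plain metal tin with a lid, 60 mm across, straight sides up to 60 mm, 67 mm tall in all (lid 54 mm across). Loose, about 0.25 kg; easily gripped across the sides at 45 mm. Origin: centre of the underside, z up.
- caster: Caster standing upside down on its square steel plate (60 x 60 x 4 mm): two upright steel cheeks, 34 mm wide along x, hold a black wheel 46 mm in diameter; 68 mm tall. Outer faces of the cheeks 30 mm apart along y, from 4 to 58 mm above the underside: grip across them along y, at 45 mm. Loose, 0.2 kg. Origin: centre of the underside; x along the cheeks, y along the axle, z up.
- pull: Brass pull handle standing on its back plate (108 x 28 x 4 mm, long side along x): two posts 40 mm to either side of the middle carry a round bar 12 mm in diameter and 100 mm long along x, its centre line 40 mm above the underside (46 mm tall in all). Grip the bar in its middle, across it along y. Loose, about 0.18 kg. Origin: centre of the underside, z up.
- dish: Round dish of bare steel, 144 mm across, rim 14 mm high and 4 mm thick, flat floor 4 mm above the bench. Fixed. Place of the wooden foot. Origin: centre of the underside, on the bench, z up.
- cork: Flat round cork mat without a rim, 132 mm across, 4 mm thick. Fixed. Place of the tin. Origin: centre of the underside, on the bench, z up.
- square_tray: Square wooden tray, 132 x 132 mm outside, rim 14 mm high and 5 mm thick, floor 4 mm above the bench. Fixed. Place of the caster (which way round does not matter). Origin: centre of the underside, on the bench, x and y along its sides, z up.
- long_tray: Oblong white plastic tray, 160 mm (along x) by 90 mm (along y) outside, rim 14 mm high and 5 mm thick, floor 4 mm above the bench. Fixed. Place of the brass pull, whose bar must lie along the tray's long side (either way round). Origin: centre of the underside, on the bench, z up.
- mat: Flat square black rubber mat, 120 x 120 mm, 4 mm thick, empty at the start: the parking place. Fixed. Origin: centre of the underside, on the bench, z up.
- jar: Glass screw-top jar with a steel cap, about 58 mm across and 85 mm tall, standing on the bench among the pieces; the other clutter among them (a small carton, a roll of tape) is lower, and taller things stand only at the edges of the bench. Loose. Not to be knocked over. Origin: centre of the underside, z up.

How it is judged:
By the outcome, as a careful person would: the job done as asked, in the order asked, and still so for the second after the job is handed in, with the robot touching nothing.
It also fails if it takes over 147 s, if anything falls off the work surface, if the arm or the gripper's body presses on something with over 40 N, if the wrist force passes 120 N, or if a joint passes its speed limit or range.

## Working session

There is one attempt and no reset: what is moved stays moved. The work goes in short steps, Python scripts to look and compute and a tool call to move; the robot and the scene stay as the last step left them, time stands still between calls to the robot, and variables do not carry over. Pictures are saved under pics/ and viewed, at most 17 in all, crops included, and the job is handed in when it is done.

Besides the shell and the picture viewer there is one more tool, called after "Call:" as name(argument=value, ...), one argument or row to a line, values as JSON. arm_command: Moves the arm, as the interface text tells. Its arguments: {"type":"object","properties":{"xyz":{"type":"array","items":{"type":"array","items":{"type":"number"}}},"dr":{"type":"array","items":{"type":"array","items":{"type":"number"}}},"gripper":{"type":"number"},"grip_force":{"type":"number"}},"required":["xyz","dr"]}

```bash
mkdir -p pics; ls
cat > h.py <<'E'
import numpy as np,cv2
from bench import robot
from scipy.spatial.transform import Rotation as R
def ray(p,px):
    K=p["mtx"];d=np.array([(px[0]-K[0][2])/K[0][0],(px[1]-K[1][2])/K[1][1]]);u=d.copy()
    for _ in range(20): u=d/(1+p["k1"]*(u@u))
    V=np.array(p["view"]);r=V[:3,:3].T@np.array([u[0],u[1],1]);return -V[:3,:3].T@V[:3,3],r/np.linalg.norm(r)
def atz(p,px,z):
    o,r=ray(p,px);return o+r*(z-o[2])/r[2]
def tri(rs):
    A=sum(np.eye(3)-np.outer(r,r) for o,r in rs);b=sum((np.eye(3)-np.outer(r,r))@o for o,r in rs)
    x=np.linalg.solve(A,b);return x,max(np.linalg.norm((np.eye(3)-np.outer(r,r))@(x-o)) for o,r in rs)
def proj(p,X):
    V=np.array(p["view"]);c=V[:3,:3]@X+V[:3,3];u=c[:2]/c[2];u=u*(1+p["k1"]*(u@u));K=p["mtx"]
    return np.array([K[0][0]*u[0]+K[0][2],K[1][1]*u[1]+K[1][2]])
N="foot tin caster pull dish cork square_tray long_tray mat jar".split()
E
python3 - <<'E'
from h import *
np.set_printoptions(precision=3,suppress=True)
s=robot.observe();print(s["tcp_pos"],s["orientation"],s["time_s"],s["grip_width"])
P={n:robot.camera(n) for n in("top","side")}
for n in P: cv2.imwrite(f"pics/{n}0.png",P[n]["img"])
for p in P.values(): print(ray(p,(320,200)))
for l in N:
    rs=[]
    for n,p in P.items():
        a=robot.pinpoint(l,p)
        for d in a[:2]: print(l,n,np.round(d["pixel"],1),round(d["confidence"],2),atz(p,d["pixel"],0.004))
        if a: rs.append(ray(p,a[0]["pixel"]))
    if len(rs)>1: print("   tri",*tri(rs))
E
```

```text
pics
[0.19  0.595 0.23 ] [-0.485 -3.104  0.003] 0.0 0.08565426716311222
(array([0.509, 0.001, 1.026]), array([ 0.05 ,  0.005, -0.999]))
(array([ 0.285, -0.847,  1.038]), array([ 0.197,  0.638, -0.744]))
foot top [325.  241.4] 0.61 [ 0.446 -0.007  0.004]
foot top [381.7 162.8] 0.45 [ 0.663 -0.166  0.004]
foot side [284.3 226.4] 0.78 [ 0.439 -0.025  0.004]
foot side [263. 180.] 0.43 [0.421 0.16  0.004]
   tri [ 0.443 -0.007 -0.019] 0.0011825888228998353
tin top [386.1 166.3] 0.57 [ 0.653 -0.178  0.004]
tin side [379.2 248.5] 0.79 [ 0.657 -0.165  0.004]
   tri [ 0.651 -0.175  0.02 ] 0.0003237440554255614
caster top [267.1 158.4] 0.97 [0.676 0.152 0.004]
caster side [347.3 165. ] 0.76 [0.677 0.152 0.004]
   tri [0.677 0.152 0.004] 0.0004118387946840092
pull top [454.4 252.1] 0.79 [ 0.415 -0.363  0.004]
pull side [312.1 341. ] 0.69 [ 0.42  -0.363  0.004]
pull side [346.2 166.3] 0.4 [0.672 0.148 0.004]
   tri [ 0.418 -0.363  0.006] 0.0022904187385213272
dish top [263.6 156.7] 0.59 [0.681 0.162 0.004]
dish top [198.3 237.1] 0.44 [0.46  0.34  0.004]
dish side [346.3 165.3] 0.59 [0.674 0.152 
[... 245 characters left out ...]
76 [ 0.432 -0.023  0.004]
square_tray side [285.3 224.5] 0.68 [ 0.443 -0.02   0.004]
   tri [ 0.437 -0.024  0.011] 0.004908606374773153
long_tray top [379.3 162.6] 0.6 [ 0.663 -0.159  0.004]
long_tray side [383.4 250.1] 0.93 [ 0.666 -0.173  0.004]
long_tray side [314.3 340.8] 0.26 [ 0.425 -0.364  0.004]
   tri [ 0.669 -0.162 -0.011] 0.0028319842969494902
mat top [202.  239.8] 0.95 [0.452 0.33  0.004]
mat side [264.4 142.3] 0.73 [0.459 0.321 0.004]
mat side [282.  226.5] 0.62 [ 0.433 -0.024  0.004]
   tri [ 0.456  0.331 -0.003] 0.004686066226684944
jar top [259.3 242.7] 0.76 [0.443 0.173 0.004]
jar side [266.4 176.8] 0.78 [0.433 0.17  0.004]
   tri [ 0.438  0.176 -0.003] 0.0047273169266893586
```

View pics/top0.png

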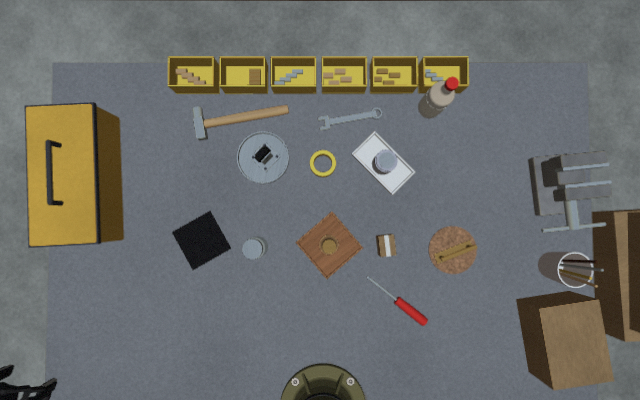

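View pics/side0.png

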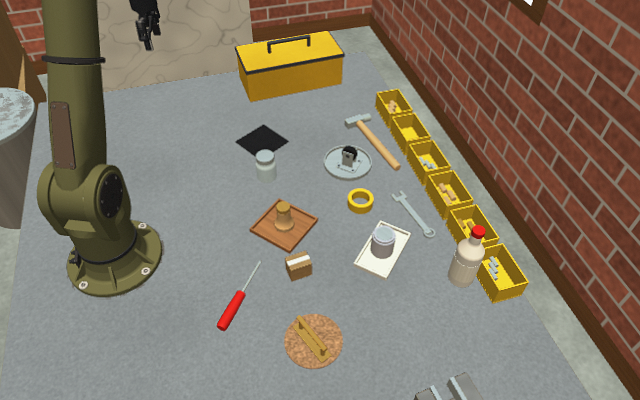

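The pictures show the foot in the square tray (329,245 in the top view), the caster in the dish (263,157), the tin in the long tray (384,163) and the pull on the cork (453,250). The mat at (201,240) is empty, and the jar stands beside it at (254,248). I need two swaps. Next I'll fit outlines in both views.

```bash
cat >> h.py <<'E'
from scipy.optimize import differential_evolution
def circ(r,n=120):
    a=np.linspace(0,2*np.pi,n,endpoint=False);return np.c_[r*np.cos(a),r*np.sin(a)]
def rect(a,b,n=30):
    t=np.linspace(-1,1,n);return np.r_[np.c_[t*a/2,0*t-b/2],np.c_[0*t+a/2,t*b/2],np.c_[-t*a/2,0*t+b/2],np.c_[0*t-a/2,-t*b/2]]
def grad(p):
    g=cv2.GaussianBlur(p["img"],(0,0),1.0).astype(np.float32)
    return cv2.Sobel(g,cv2.CV_32F,1,0)/8,cv2.Sobel(g,cv2.CV_32F,0,1)/8
def projs(p,X):
    V=np.array(p["view"]);c=X@V[:3,:3].T+V[:3,3];u=c[:,:2]/c[:,2:];u=u*(1+p["k1"]*(u**2).sum(1,keepdims=True));K=np.array(p["mtx"])
    return u*[K[0,0],K[1,1]]+[K[0,2],K[1,2]]
def pts(outs,v):  # outs: list of (xy outline, z) ; v: x y th dz
    c,s=np.cos(v[2]),np.sin(v[2]);M=np.array([[c,s],[-s,c]])
    return [np.c_[o@M+v[:2],np.full(len(o),z+v[3])] for o,z in outs]
def score(v,outs,PG):
    t=0
    for p,(gx,gy) in PG:
        for X in pts(outs,v):
            q=projs(p,X).astype(np.float32);d=np.roll(q,-1,0)-np.roll(q,1,0);n=np.c_[d[:,1],-d[:,0]]/(np.linalg.norm(d,axis=1)[:,None]+1e-6)
            m=lambda g:cv2.remap(g,q[None,:,0].copy(),q[None,:,1].copy(),cv2.INTER_LINEAR)[0]
            G=np.stack([m(gx[...,k])*n[:,0]+m(gy[...,k])*n[:,1] for k in range(3)]);a=np.minimum(np.linalg.norm(G,axis=0),25)
            t+=a.mean()
    return -t
def fit(P,outs,x,y,rng=.025,th=(0,0),dz=0.012):
    PG=[(p,grad(p)) for p in P]
    b=[(x-rng,x+rng),(y-rng,y+rng),th if th[1]>th[0] else (0,1e-6),(-dz,dz) if dz else (-1e-6,1e-6)]
    r=differential_evolution(score,b,args=(outs,PG),seed=1,popsize=20,tol=1e-4,maxiter=80);return r.x,r.fun
H=np.pi/2
MOD=dict(dish=([(circ(.072),.014)],0),cork=([(circ(.066),.004)],0),square_tray=([(rect(.132,.132),.014)],H),long_tray=([(rect(.16,.09),.014)],2*H),mat=([(rect(.12,.12),.004)],H),
 foot=([(circ(.018),.080)],0),tin=([(circ(.027),.071),(circ(.030),.064)],0),caster=([(rect(.06,.06),.008)],H),pull=([(rect(.100,.012),.044)],2*H),jar=([(circ(.029),.085)],0))
E
cat > m.py <<'E'
from h import *
import sys
np.set_printoptions(precision=4,suppress=True)
P=[robot.camera(n) for n in("top","side")]
G=dict(dish=(.678,.158),cork=(.424,-.36),square_tray=(.437,-.02),long_tray=(.665,-.166),mat=(.456,.33),foot=(.44,-.012),tin=(.655,-.17),caster=(.677,.152),pull=(.42,-.363),jar=(.438,.173))
for n,(o,t) in MOD.items():
    v,f=fit(P,o,*G[n],th=(0,t));v0,f0=fit(P,o,*G[n],th=(0,t),dz=0);print(n,v,round(f,1),v0[:3],round(f0,1))
    for p in P:
        for X in pts(o,v0):
            q=projs(p,X)
            p.setdefault("ov",[]).append(q)
C=[]
for p,c in zip(P,[(165,110,320,190),(200,100,240,280)]):
    x,y,w,h=c;k=800/w if w==320 else 600/h
    I=cv2.resize(p["img"][y:y+h,x:x+w],None,fx=k,fy=k,interpolation=cv2.INTER_CUBIC)
    for q in p["ov"]: cv2.polylines(I,[(((q-[x,y])+.5)*k-.5).round().astype(int)],True,(255,0,255),1)
    C.append(I)
cv2.imwrite("pics/ov_top.png",C[0]);cv2.imwrite("pics/ov_side.png",C[1])
E
time python3 m.py
```

```text
dish [ 0.6816  0.1667  0.     -0.0092] -29.8 [0.6795 0.165  0.    ] -26.3
cork [ 0.423  -0.3588  0.     -0.0034] -34.3 [ 0.4227 -0.3594  0.    ] -33.3
square_tray [ 0.4379 -0.0178  0.7024 -0.0028] -41.5 [ 0.438  -0.0185  0.7022] -41.2
long_tray [ 0.6639 -0.1683  0.7778 -0.0021] -49.4 [ 0.6635 -0.1694  0.7769] -49.3
mat [ 0.4521  0.3348  0.5133 -0.0063] -47.5 [0.4515 0.3313 0.5117] -47.2
foot [ 0.4389 -0.0191  0.      0.0001] -31.6 [ 0.4389 -0.019   0.    ] -31.6
tin [ 0.6607 -0.1662  0.     -0.0031] -68.2 [ 0.6599 -0.1668  0.    ] -66.0
caster [ 0.6993  0.1743  1.2084 -0.0027] -25.1 [0.6983 0.1712 1.2135] -25.0
pull [ 0.4168 -0.3581  1.8627 -0.0035] -24.3 [ 0.4166 -0.3586  1.87  ] -22.8
jar [ 0.4343  0.1759  0.     -0.0109] -31.7 [0.4365 0.1749 0.    ] -29.6
real	8m52.619s
user	8m48.514s
sys	0m1.153s
```

View pics/ov_top.png

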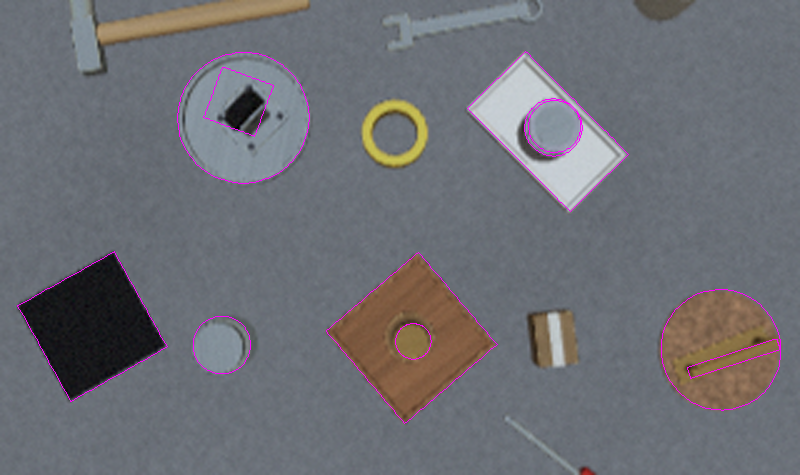

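View pics/ov_side.png

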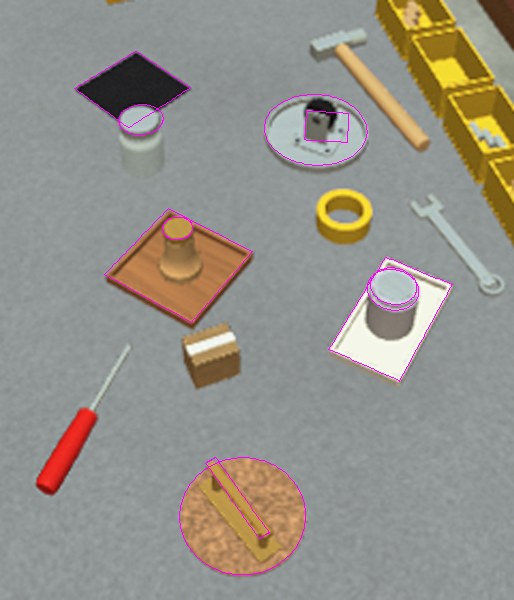

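The overlays fit the places, the foot, the tin and the jar. The caster fit is wrong (its plate sits near (252,122) in the crop) and the pull is unsure. I'll zoom in on those two.

Run:
```python
from h import *
P=[robot.camera(n) for n in("top","side")]
import pickle;pickle.dump(P,open("P0.pkl","wb"))
rows=[]
for p,cs in zip(P,[[(240,138),(433,232)],[(322,137),(285,315)]]):
    t=[]
    for x,y in cs: t.append(cv2.resize(p["img"][y:y+38,x:x+50],(400,300*38//38),interpolation=cv2.INTER_CUBIC))
    rows.append(np.hstack(t))
cv2.imwrite("pics/z1.png",np.vstack(rows))
```

```text
(no output)
```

View pics/z1.png

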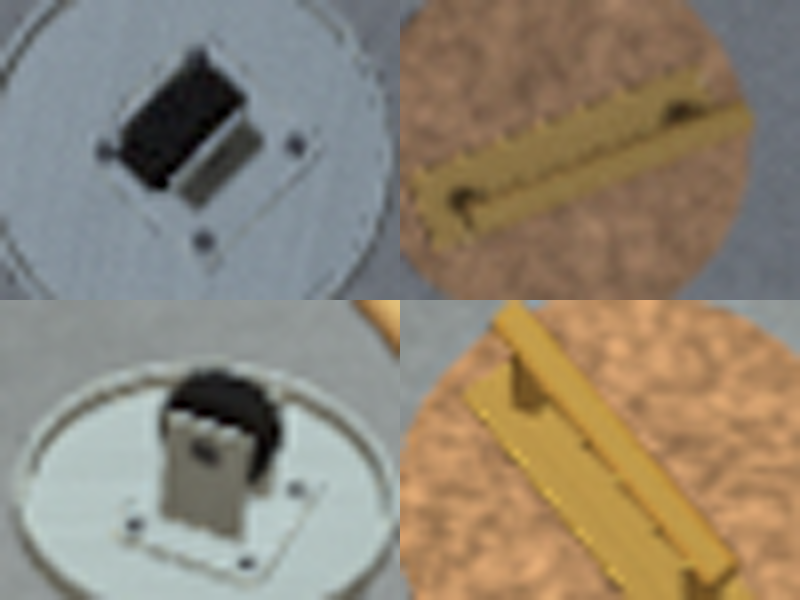

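The zoomed crops show the caster's plate holes (top crop: 106,150; 204,241; 296,146; 197,58) and its axle running down-right. The pull's bar and plate are also clear. I'll compute poses and overlay models.

```bash
cat > z.py <<'E'
from h import *
import pickle
np.set_printoptions(precision=4,suppress=True)
P=pickle.load(open("P0.pkl","rb"))
f=lambda x0,y0,c:np.array([x0+(c[0]+.5)/8-.5,y0+(c[1]+.5)/7.895-.5])
ht=[atz(P[0],f(240,138,c),.008) for c in [(106,150),(204,241),(296,146),(197,58)]]
hs=[atz(P[1],f(322,137,c),.008) for c in [(134,225),(246,263),(296,189)]]
print("holes",np.array(ht),np.array(hs));ct=np.mean(ht,0);cs=(hs[0]+hs[2])/2;print("cent",ct,cs,"tri",tri([ray(P[0],f(240,138,(201,149))),ray(P[1],f(322,137,(215,207)))]))
yv=ht[1]-ht[0];th=np.arctan2(yv[1],yv[0]);print("y dir",th, np.linalg.norm(yv))
yv=hs[1]-hs[0];print("y dir side",np.arctan2(yv[1],yv[0]))
c=(ct+cs)/2
M=[([(rect(.06,.06),.008),(rect(.034,.030),.062)],(c[0],c[1],th-H,0)),([(rect(.108,.028),.008),(rect(.1,.012),.044)],(.417,-.3595,1.867,0)),([(circ(.072),.014)],(.6805,.166,0,0))]
rows=[]
for p,cs in zip(P,[[(240,138),(433,232)],[(322,137),(285,315)]]):
    t=[]
    for x,y in cs:
        I=cv2.resize(p["img"][y:y+38,x:x+50],(400,300),interpolation=cv2.INTER_CUBIC)
        for o,v in M:
            for X in pts(o,v): cv2.polylines(I,[((projs(p,X)-[x,y]+.5)*[8,7.895]-.5).round().astype(int)],True,(255,0,255),1)
        t.append(I)
    rows.append(np.hstack(t))
cv2.imwrite("pics/z2.png",np.vstack(rows))
E
python3 z.py
```

```text
holes [[0.6807 0.191  0.008 ]
 [0.6486 0.1572 0.008 ]
 [0.6819 0.1256 0.008 ]
 [0.7129 0.1597 0.008 ]] [[0.6495 0.1554 0.008 ]
 [0.6831 0.1245 0.008 ]
 [0.7145 0.1574 0.008 ]]
cent [0.681  0.1584 0.008 ] [0.682  0.1564 0.008 ] tri (array([0.6819, 0.1584, 0.006 ]), np.float64(0.000654099870042007))
y dir -2.329457356047899 0.04655693095110079
y dir side -0.7433756273312749
```

View pics/z2.png

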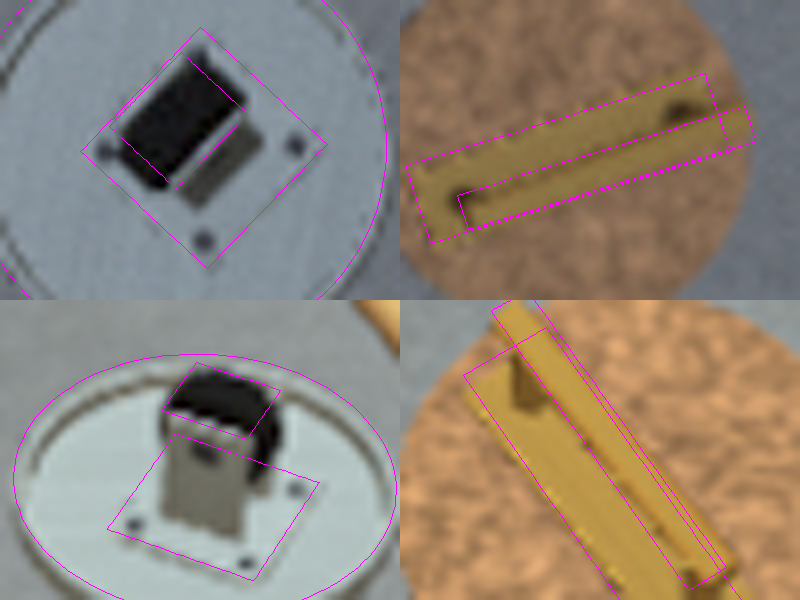

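```bash
cat > go.py <<'E'
# usage: go.py x y z yaw(of tool y, mod pi) -> deltas in tool axes (mm) and turn about tool z
from h import *
import sys
a=list(map(float,sys.argv[1:]));s=robot.observe();Rm=R.from_rotvec(s["orientation"]).as_matrix();p=np.array(s["tcp_pos"])
yaw=np.arctan2(Rm[1,1],Rm[0,1]);d=(a[3]-yaw+H)%(2*H)-H
dz=-d
R2=Rm@R.from_rotvec([0,0,dz]).as_matrix();R2d=R.from_matrix(Rm).as_matrix()
v=(np.array(a[:3])-p)*1000
q=s["q"]
print("t",round(s["time_s"],2),"pos",np.round(p,4),"yaw",round(yaw,3),"q7",np.round(q[6],2),"tilt",np.round(Rm[:,2],4),"w",round(s["grip_width"],4),"F",np.round(s["ft_force"],1),"gf",np.round(s["grasp_force"],1))
print("now-axes xyz",np.round(Rm.T@v,1)," turn",round(dz,3)," after-turn-axes xyz",np.round(R2.T@v,1))
E
python3 go.py .6815 .158 .15 .82
python3 - <<'E'
from h import *
from scipy.optimize import minimize
import pickle
P=pickle.load(open("P0.pkl","rb"));PG=[(p,grad(p)) for p in P]
o=[(rect(.108,.028),.008),(rect(.1,.012),.044)]
for x0 in ([.4175,-.361,1.925],[.418,-.359,1.90],[.418,-.363,1.95]):
    r=minimize(lambda v:score([*v,0],o,PG),x0,method="Nelder-Mead",options=dict(initial_simplex=np.array([x0]+[np.array(x0)+d for d in np.diag([.004,.004,.06])]),maxfev=120));print(np.round(r.x,4),round(r.fun,2))
E
```

```text
t 1.3 pos [0.1906 0.5952 0.2313] yaw 1.261 q7 -0.15 tilt [-0.e+00 -1.e-04 -1.e+00] w 0.0853 F [ 0.5 -0.5 -0.7] gf 0.0
now-axes xyz [-600.9 -266.7   81.3]  turn 0.441  after-turn-axes xyz [-657.2   15.3   81.3]
[ 0.4204 -0.364   1.9019] -34.24
[ 0.4183 -0.3588  1.9207] -34.11
[ 0.4185 -0.3588  1.9268] -34.09
```

Call:
arm_command(
  xyz=[
    [0, 0, 0],
    [0, 0, 0],
    [0, 0, 0],
    [0, 0, 0],
    [-27, 0.6, 0],
    [-27, 0.6, 0],
    [-27, 0.6, 0],
    [-27, 0.6, 0],
    [-27, 0.6, 0],
    [-27, 0.6, 0],
    [-27, 0.6, 0],
    [-27, 0.6, 0],
  ],
  dr=[
    [0, 0, 0.11],
    [0, 0, 0.11],
    [0, 0, 0.11],
    [0, 0, 0.11],
    [0, 0, 0],
    [0, 0, 0],
    [0, 0, 0],
    [0, 0, 0],
    [0, 0, 0],
    [0, 0, 0],
    [0, 0, 0],
    [0, 0, 0],
  ],
  gripper=80,
  grip_force=40,
)

```text
time_s: 2.3
tcp_pos: [0.3528, 0.4506, 0.2314]
orientation: [1.15, 2.923, 0.0]
ft_force: [-0.3, 0.2, -0.3]
grip_width: 0.0799
grasp_force: 0.0
```

Call:
arm_command(
  xyz=[
    [-27, 0.6, 4],
    [-27, 0.6, 4],
    [-27, 0.6, 4],
    [-27, 0.6, 4],
    [-27, 0.6, 4],
    [-27, 0.6, 4],
    [-27, 0.6, 4],
    [-27, 0.6, 4],
    [-27, 0.6, 4],
    [-27, 0.6, 4],
    [0, 0, 0],
    [0, 0, 0],
  ],
  dr=[
    [0, 0, 0],
    [0, 0, 0],
    [0, 0, 0],
    [0, 0, 0],
    [0, 0, 0],
    [0, 0, 0],
    [0, 0, 0],
    [0, 0, 0],
    [0, 0, 0],
    [0, 0, 0],
    [0, 0, 0],
    [0, 0, 0],
  ],
)

```text
time_s: 3.3
tcp_pos: [0.5547, 0.27, 0.1908]
orientation: [1.156, 2.921, -0.002]
ft_force: [-0.7, 0.6, -0.4]
grip_width: 0.0798
grasp_force: 0.0
```

```bash
python3 go.py .6815 .158 .030 .82
```

```text
t 3.3 pos [0.5547 0.27   0.1908] yaw 0.817 q7 0.29 tilt [-3.e-04 -1.e-03 -1.e+00] w 0.0798 F [-0.7  0.6 -0.4] gf 0.0
now-axes xyz [-169.     5.2  160.8]  turn -0.003  after-turn-axes xyz [-169.     4.8  160.8]
```

Call:
arm_command(
  xyz=[
    [-28, 0.8, 6],
    [-28, 0.8, 6],
    [-28, 0.8, 6],
    [-28, 0.8, 6],
    [-28, 0.8, 8],
    [-29, 0.8, 8],
    [0, 0, 20],
    [0, 0, 20],
    [0, 0, 20],
    [0, 0, 20],
    [0, 0, 15],
    [0, 0, 0],
  ],
  dr=[
    [0, 0, 0],
    [0, 0, 0],
    [0, 0, 0],
    [0, 0, 0],
    [0, 0, 0],
    [0, 0, 0],
    [0, 0, 0],
    [0, 0, 0],
    [0, 0, 0],
    [0, 0, 0],
    [0, 0, 0],
    [0, 0, 0],
  ],
)

```text
time_s: 4.3
tcp_pos: [0.6777, 0.1616, 0.0528]
orientation: [-1.146, -2.919, 0.004]
ft_force: [-0.3, 0.6, 0.0]
grip_width: 0.0801
grasp_force: 0.0
```

```bash
python3 go.py .6815 .158 .030 .82
python3 - <<'E'
from h import *
p=robot.camera("side");I=cv2.resize(p["img"][100:220,270:430],(800,600),interpolation=cv2.INTER_CUBIC);cv2.imwrite("pics/g1.png",I)
E
```

```text
t 4.3 pos [0.6777 0.1616 0.0528] yaw 0.823 q7 0.52 tilt [-6.e-03 -4.e-04 -1.e+00] w 0.0801 F [-0.3  0.6  0. ] gf 0.0
now-axes xyz [-5.3  0.  22.8]  turn 0.003  after-turn-axes xyz [-5.3  0.  22.8]
```

View pics/g1.png

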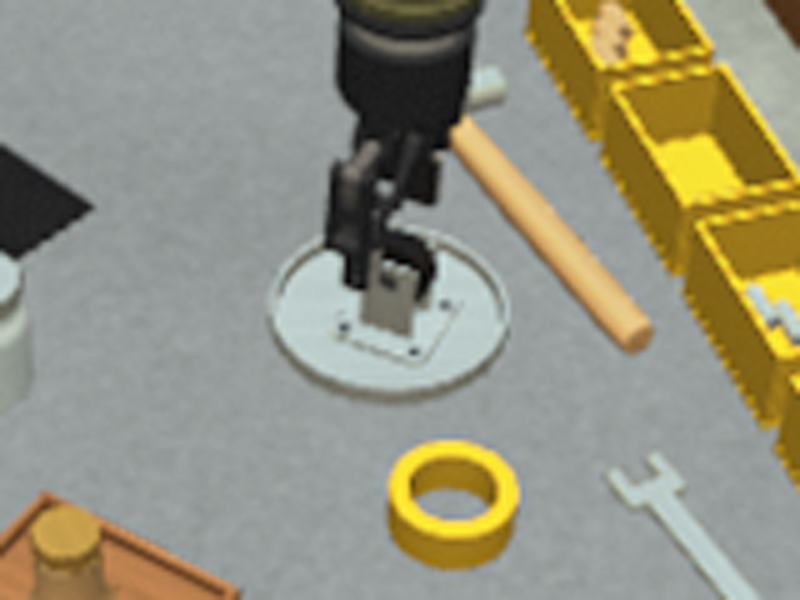

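The fingers straddle the cheeks (near finger at 365,250, cheek at 390,290). They need about 5 mm more along tool x.

Call:
arm_command(
  xyz=[
    [-2.5, 0, 6],
    [-2.5, 0, 6],
    [0, 0, 6],
    [0, 0, 5],
    [0, 0, 0],
    [0, 0, 0],
  ],
  dr=[
    [0, 0, 0],
    [0, 0, 0],
    [0, 0, 0],
    [0, 0, 0],
    [0, 0, 0],
    [0, 0, 0],
  ],
)

```text
time_s: 4.85
tcp_pos: [0.6839, 0.1569, 0.033]
orientation: [-1.15, -2.923, 0.0]
ft_force: [0.8, -0.3, 0.8]
grip_width: 0.0798
grasp_force: 0.0
```

Call:
arm_command(
  xyz=[
    [0, 0, 0],
    [0, 0, 0],
    [0, 0, 0],
    [0, 0, 0],
    [0, 0, 0],
    [0, 0, 0],
    [0, 0, 0],
    [0, 0, 0],
    [0, 0, 0],
    [0, 0, 0],
  ],
  dr=[
    [0, 0, 0],
    [0, 0, 0],
    [0, 0, 0],
    [0, 0, 0],
    [0, 0, 0],
    [0, 0, 0],
    [0, 0, 0],
    [0, 0, 0],
    [0, 0, 0],
    [0, 0, 0],
  ],
  gripper=15,
  grip_force=40,
)

```text
time_s: 5.68
tcp_pos: [0.6844, 0.1569, 0.0337]
orientation: [1.15, 2.923, 0.0]
ft_force: [-0.9, 0.6, 5.0]
grip_width: 0.0295
grasp_force: 41.5
```

```bash
python3 go.py .452 .332 .20 .512
```

```text
t 5.68 pos [0.6844 0.1569 0.0337] yaw 0.821 q7 0.52 tilt [ 6.e-04  1.e-04 -1.e+00] w 0.0295 F [-0.9  0.6  5. ] gf 41.5
now-axes xyz [ 289.4  -30.2 -166.5]  turn 0.309  after-turn-axes xyz [ 266.5 -116.7 -166.5]
```

Call:
arm_command(
  xyz=[
    [0, 0, -5],
    [0, 0, -10],
    [0, 0, -20],
    [0, 0, -25],
    [0, 0, -25],
    [0, 0, -25],
    [0, 0, -25],
    [0, 0, -20],
    [0, 0, -11],
    [0, 0, 0],
    [0, 0, 0],
  ],
  dr=[
    [0, 0, 0],
    [0, 0, 0],
    [0, 0, 0],
    [0, 0, 0],
    [0, 0, 0.077],
    [0, 0, 0.077],
    [0, 0, 0.077],
    [0, 0, 0.077],
    [0, 0, 0],
    [0, 0, 0],
    [0, 0, 0],
  ],
)

```text
time_s: 6.6
tcp_pos: [0.684, 0.1569, 0.1991]
orientation: [-1.582, -2.714, 0.0]
ft_force: [-0.6, -0.1, -1.5]
grip_width: 0.0295
grasp_force: 40.8
```

Call:
arm_command(
  xyz=[
    [12, -5, 0],
    [22, -10, 0],
    [26, -11.5, 0],
    [26, -11.5, 0],
    [26, -11.5, 0],
    [26, -11.5, 0],
    [26, -11.5, 0],
    [26, -11.5, 0],
    [26, -11.5, 0],
    [26, -11, 0],
    [16, -6, 0],
    [6, -3, 0],
  ],
  dr=[
    [0, 0, 0],
    [0, 0, 0],
    [0, 0, 0],
    [0, 0, 0],
    [0, 0, 0],
    [0, 0, 0],
    [0, 0, 0],
    [0, 0, 0],
    [0, 0, 0],
    [0, 0, 0],
    [0, 0, 0],
    [0, 0, 0],
  ],
)

```text
time_s: 7.6
tcp_pos: [0.4503, 0.3322, 0.1976]
orientation: [-1.575, -2.715, 0.004]
ft_force: [0.0, 0.3, -1.3]
grip_width: 0.0291
grasp_force: 40.8
```

Call:
arm_command(
  xyz=[
    [0, 0, 0],
    [0, 0, 0],
    [0, 0, 0],
    [0, 0, 0],
  ],
  dr=[
    [0, 0, 0],
    [0, 0, 0],
    [0, 0, 0],
    [0, 0, 0],
  ],
)

```text
time_s: 7.93
tcp_pos: [0.4553, 0.3287, 0.1989]
orientation: [1.588, 2.71, -0.001]
ft_force: [0.0, -0.1, -1.3]
grip_width: 0.0292
grasp_force: 40.8
```

```bash
python3 go.py .450 .333 .034 .512
```

```text
t 7.93 pos [0.4553 0.3287 0.1989] yaw 0.511 q7 -0.15 tilt [ 2.e-04 -1.e-03 -1.e+00] w 0.0292 F [ 0.  -0.1 -1.3] gf 40.8
now-axes xyz [  6.5  -2.5 164.9]  turn -0.001  after-turn-axes xyz [  6.5  -2.5 164.9]
```

Call:
arm_command(
  xyz=[
    [1.5, -0.5, 10],
    [1.5, -0.5, 20],
    [0, 0, 25],
    [0, 0, 25],
    [0, 0, 25],
    [0, 0, 22],
    [0, 0, 15],
    [0, 0, 10],
    [0, 0, 4],
    [0, 0, 2],
    [0, 0, 0],
    [0, 0, 0],
  ],
  dr=[
    [0, 0, 0],
    [0, 0, 0],
    [0, 0, 0],
    [0, 0, 0],
    [0, 0, 0],
    [0, 0, 0],
    [0, 0, 0],
    [0, 0, 0],
    [0, 0, 0],
    [0, 0, 0],
    [0, 0, 0],
    [0, 0, 0],
  ],
)

```text
time_s: 8.93
tcp_pos: [0.4522, 0.3326, 0.0421]
orientation: [1.585, 2.712, 0.002]
ft_force: [-0.4, 0.2, -1.8]
grip_width: 0.0291
grasp_force: 40.8
```

Call:
arm_command(
  xyz=[
    [0, 0, 1],
    [0, 0, 1],
    [0, 0, 1],
    [0, 0, 1],
    [0, 0, 0],
    [0, 0, 0],
  ],
  dr=[
    [0, 0, 0],
    [0, 0, 0],
    [0, 0, 0],
    [0, 0, 0],
    [0, 0, 0],
    [0, 0, 0],
  ],
)

```text
time_s: 9.43
tcp_pos: [0.4516, 0.3323, 0.0373]
orientation: [-1.585, -2.712, 0.0]
ft_force: [-0.5, -0.2, -1.8]
grip_width: 0.0291
grasp_force: 40.8
```

Call:
arm_command(
  xyz=[
    [0, 0, 1],
    [0, 0, 1],
    [0, 0, 0.7],
    [0, 0, 0],
    [0, 0, 0],
  ],
  dr=[
    [0, 0, 0],
    [0, 0, 0],
    [0, 0, 0],
    [0, 0, 0],
    [0, 0, 0],
  ],
)

```text
time_s: 9.85
tcp_pos: [0.4516, 0.3323, 0.0345]
orientation: [-1.585, -2.712, 0.0]
ft_force: [-0.2, -0.8, -1.4]
grip_width: 0.0293
grasp_force: 40.8
```

Call:
arm_command(
  xyz=[
    [0, 0, 0.6],
    [0, 0, 0],
    [0, 0, 0],
  ],
  dr=[
    [0, 0, 0],
    [0, 0, 0],
    [0, 0, 0],
  ],
)

```text
time_s: 10.1
tcp_pos: [0.4516, 0.3323, 0.0339]
orientation: [-1.585, -2.712, 0.0]
ft_force: [0.2, 0.4, -1.3]
grip_width: 0.0298
grasp_force: 40.8
```

Call:
arm_command(
  xyz=[
    [0, 0, 0.7],
    [0, 0, 0],
    [0, 0, 0],
  ],
  dr=[
    [0, 0, 0],
    [0, 0, 0],
    [0, 0, 0],
  ],
)

```text
time_s: 10.35
tcp_pos: [0.4517, 0.3324, 0.0336]
orientation: [1.585, 2.712, 0.0]
ft_force: [-0.9, -0.0, 2.6]
grip_width: 0.0294
grasp_force: 41.3
```

Call:
arm_command(
  xyz=[
    [0, 0, 0.7],
    [0, 0, 0],
    [0, 0, 0],
  ],
  dr=[
    [0, 0, 0],
    [0, 0, 0],
    [0, 0, 0],
  ],
)

```text
time_s: 10.6
tcp_pos: [0.4517, 0.3324, 0.0336]
orientation: [1.585, 2.712, 0.001]
ft_force: [-1.9, -2.3, 12.4]
grip_width: 0.029
grasp_force: 42.4
```

Call:
arm_command(
  xyz=[
    [0, 0, -0.5],
    [0, 0, 0],
    [0, 0, 0],
    [0, 0, 0],
    [0, 0, 0],
    [0, 0, 0],
  ],
  dr=[
    [0, 0, 0],
    [0, 0, 0],
    [0, 0, 0],
    [0, 0, 0],
    [0, 0, 0],
    [0, 0, 0],
  ],
  gripper=75,
)

```text
time_s: 11.1
tcp_pos: [0.4516, 0.3322, 0.0329]
orientation: [-1.585, -2.712, 0.0]
ft_force: [-0.6, 0.4, -0.3]
grip_width: 0.0749
grasp_force: 0.0
```

Call:
arm_command(
  xyz=[
    [0, 0, -5],
    [0, 0, -15],
    [0, 0, -25],
    [0, 0, -25],
    [0, 0, -25],
    [0, 0, -25],
    [0, 0, -15],
    [0, 0, 0],
    [0, 0, 0],
  ],
  dr=[
    [0, 0, 0],
    [0, 0, 0],
    [0, 0, 0],
    [0, 0, 0],
    [0, 0, 0],
    [0, 0, 0],
    [0, 0, 0],
    [0, 0, 0],
    [0, 0, 0],
  ],
)

```text
time_s: 11.85
tcp_pos: [0.4519, 0.3325, 0.169]
orientation: [1.585, 2.712, 0.003]
ft_force: [-1.0, 0.7, -0.3]
grip_width: 0.0748
grasp_force: 0.0
```

```bash
python3 go.py .439 -.019 .035 .512
```

```text
t 11.85 pos [0.4519 0.3325 0.169 ] yaw 0.513 q7 -0.15 tilt [ 0.0016  0.0012 -1.    ] w 0.0748 F [-1.   0.7 -0.3] gf 0.0
now-axes xyz [-300.  -184.1  133.6]  turn 0.001  after-turn-axes xyz [-300.2 -183.8  133.6]
```

Call:
arm_command(
  xyz=[
    [-12, -7.4, 0],
    [-24, -14.7, 0],
    [-28, -17.2, 0],
    [-28, -17.2, 0],
    [-28, -17.2, 0],
    [-28, -17.2, 0],
    [-28, -17.2, 0],
    [-28, -17.2, 0],
    [-28, -17.2, 0],
    [-28, -17.2, 0],
    [-25, -15.2, 0],
    [-15, -9, 0],
  ],
  dr=[
    [0, 0, 0],
    [0, 0, 0],
    [0, 0, 0],
    [0, 0, 0],
    [0, 0, 0],
    [0, 0, 0],
    [0, 0, 0],
    [0, 0, 0],
    [0, 0, 0],
    [0, 0, 0],
    [0, 0, 0],
    [0, 0, 0],
  ],
)

```text
time_s: 12.85
tcp_pos: [0.4365, -0.0236, 0.167]
orientation: [-1.59, -2.708, 0.004]
ft_force: [0.4, -0.5, 0.5]
grip_width: 0.0751
grasp_force: 0.0
```

Call:
arm_command(
  xyz=[
    [0, 0, 0],
    [0, 0, 0],
    [0, 0, 0],
    [0, 0, 0],
  ],
  dr=[
    [0, 0, 0],
    [0, 0, 0],
    [0, 0, 0],
    [0, 0, 0],
  ],
)

```text
time_s: 13.18
tcp_pos: [0.4382, -0.0184, 0.1676]
orientation: [-1.582, -2.713, 0.0]
ft_force: [0.1, 1.2, -0.3]
grip_width: 0.0751
grasp_force: 0.0
```

```bash
python3 go.py .439 -.019 .035 .512
```

```text
t 13.18 pos [ 0.4382 -0.0184  0.1676] yaw 0.515 q7 0.54 tilt [-1.1e-03  3.0e-04 -1.0e+00] w 0.0751 F [ 0.1  1.2 -0.3] gf 0.0
now-axes xyz [ -1.    0.5 132.6]  turn 0.003  after-turn-axes xyz [ -1.    0.5 132.6]
```

Call:
arm_command(
  xyz=[
    [-0.5, 0, 10],
    [-0.5, 0.5, 20],
    [0, 0, 25],
    [0, 0, 25],
    [0, 0, 20],
    [0, 0, 15],
    [0, 0, 10],
    [0, 0, 5],
    [0, 0, 2.5],
    [0, 0, 0],
    [0, 0, 0],
  ],
  dr=[
    [0, 0, 0],
    [0, 0, 0],
    [0, 0, 0],
    [0, 0, 0],
    [0, 0, 0],
    [0, 0, 0],
    [0, 0, 0],
    [0, 0, 0],
    [0, 0, 0],
    [0, 0, 0],
    [0, 0, 0],
  ],
)

```text
time_s: 14.1
tcp_pos: [0.4399, -0.0196, 0.036]
orientation: [1.584, 2.712, 0.001]
ft_force: [-0.3, 0.1, 0.1]
grip_width: 0.0751
grasp_force: 0.0
```

Call:
arm_command(
  xyz=[
    [0, 0, 0],
    [0, 0, 0],
    [0, 0, 0],
    [0, 0, 0],
    [0, 0, 0],
    [0, 0, 0],
    [0, 0, 0],
    [0, 0, 0],
    [0, 0, 0],
    [0, 0, 0],
  ],
  dr=[
    [0, 0, 0],
    [0, 0, 0],
    [0, 0, 0],
    [0, 0, 0],
    [0, 0, 0],
    [0, 0, 0],
    [0, 0, 0],
    [0, 0, 0],
    [0, 0, 0],
    [0, 0, 0],
  ],
  gripper=20,
)

```text
time_s: 14.93
tcp_pos: [0.44, -0.0199, 0.0362]
orientation: [1.585, 2.712, 0.001]
ft_force: [-0.9, 0.3, 5.2]
grip_width: 0.0345
grasp_force: 39.7
```

```bash
python3 go.py .680 .165 .18 .512
```

```text
t 14.93 pos [ 0.44   -0.0199  0.0362] yaw 0.513 q7 0.58 tilt [ 1.2e-03  1.0e-04 -1.0e+00] w 0.0345 F [-0.9  0.3  5.2] gf 39.7
now-axes xyz [  43.2  300.  -143.5]  turn 0.001  after-turn-axes xyz [  43.5  300.  -143.5]
```

Call:
arm_command(
  xyz=[
    [0, 0, -5],
    [0, 0, -10],
    [0, 0, -20],
    [0, 0, -25],
    [0, 0, -25],
    [0, 0, -25],
    [0, 0, -20],
    [0, 0, -10],
    [0, 0, -4],
    [0, 0, 0],
  ],
  dr=[
    [0, 0, 0],
    [0, 0, 0],
    [0, 0, 0],
    [0, 0, 0],
    [0, 0, 0],
    [0, 0, 0],
    [0, 0, 0],
    [0, 0, 0],
    [0, 0, 0],
    [0, 0, 0],
  ],
)

```text
time_s: 15.77
tcp_pos: [0.4398, -0.02, 0.1805]
orientation: [1.585, 2.711, 0.002]
ft_force: [-0.1, -0.5, -0.1]
grip_width: 0.0348
grasp_force: 40.2
```

Call:
arm_command(
  xyz=[
    [2, 12, 0],
    [3, 22, 0],
    [4, 28, 0],
    [4, 28, 0],
    [4, 28, 0],
    [4, 28, 0],
    [4, 28, 0],
    [4, 28, 0],
    [4, 28, 0],
    [4, 28, 0],
    [4, 26, 0],
    [2, 16, 0],
  ],
  dr=[
    [0, 0, 0],
    [0, 0, 0],
    [0, 0, 0],
    [0, 0, 0],
    [0, 0, 0],
    [0, 0, 0],
    [0, 0, 0],
    [0, 0, 0],
    [0, 0, 0],
    [0, 0, 0],
    [0, 0, 0],
    [0, 0, 0],
  ],
)

```text
time_s: 16.77
tcp_pos: [0.681, 0.1682, 0.1768]
orientation: [-1.581, -2.712, 0.001]
ft_force: [-0.1, -0.5, -1.3]
grip_width: 0.0344
grasp_force: 40.3
```

Call:
arm_command(
  xyz=[
    [0, 0, 0],
    [0, 0, 0],
    [0, 0, 0],
    [0, 0, 0],
  ],
  dr=[
    [0, 0, 0],
    [0, 0, 0],
    [0, 0, 0],
    [0, 0, 0],
  ],
)

```text
time_s: 17.1
tcp_pos: [0.6792, 0.1639, 0.1789]
orientation: [-1.586, -2.711, 0.002]
ft_force: [0.4, -0.3, -1.5]
grip_width: 0.0343
grasp_force: 40.5
```

```bash
python3 go.py .680 .1645 .0365 .512
python3 - <<'E'
from h import *
import pickle
P=[robot.camera(n) for n in("top","side")]
for l in("caster","foot"):
    for p in P:
        for d in robot.pinpoint(l,p)[:1]: print(l,np.round(atz(p,d["pixel"],.004),4),round(d["confidence"],2))
p=P[1];cv2.imwrite("pics/a1.png",cv2.resize(p["img"][60:285,220:440],None,fx=2.6,fy=2.6,interpolation=cv2.INTER_CUBIC))
E
```

```text
t 17.1 pos [0.6792 0.1639 0.1789] yaw 0.512 q7 0.28 tilt [-1.4e-03 -8.0e-04 -1.0e+00] w 0.0343 F [ 0.4 -0.3 -1.5] gf 40.5
now-axes xyz [1.000e-01 1.200e+00 1.424e+02]  turn 0.0  after-turn-axes xyz [1.000e-01 1.200e+00 1.424e+02]
caster [0.4461 0.3311 0.004 ] 0.76
foot [0.7066 0.204  0.004 ] 0.49
foot [0.734  0.3171 0.004 ] 0.55
```

View pics/a1.png

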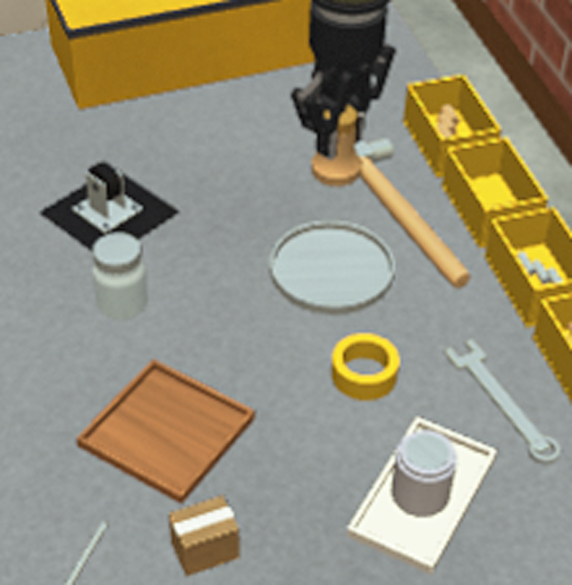

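The caster stands in the middle of the mat (108,208), the foot hangs upright (338,150) and the empty dish shows clearly (332,265). I'll use that to refine the dish centre.

Run:
```python
from h import *
from scipy.optimize import minimize
p=robot.camera("side");PG=[(p,grad(p))]
for o in ([(circ(.072),.014)],[(circ(.072),.014),(circ(.068),.014)],[(circ(.068),.014),(circ(.068),.004)]):
  for x0 in ([.680,.165],[.682,.158]):
    r=minimize(lambda v:score([*v,0,0],o,PG),x0,method="Nelder-Mead",options=dict(initial_simplex=np.array([x0,[x0[0]+.005,x0[1]],[x0[0],x0[1]-.005]]),maxfev=60));print(np.round(r.x,4),round(r.fun,2))
import pickle
P=pickle.load(open("P0.pkl","rb"));PG=[(q,grad(q)) for q in P]
for x0 in ([.680,.165],[.682,.158]):
    o=[(circ(.072),.014),(circ(.068),.014)]
    r=minimize(lambda v:score([*v,0,0],o,PG),x0,method="Nelder-Mead",options=dict(initial_simplex=np.array([x0,[x0[0]+.005,x0[1]],[x0[0],x0[1]-.005]]),maxfev=60));print(np.round(r.x,4),round(r.fun,2))
```

```text
[0.6784 0.1583] -15.92
[0.6785 0.1584] -15.92
[0.6787 0.1597] -31.27
[0.6786 0.1597] -31.24
[0.6764 0.1534] -40.35
[0.6763 0.1535] -40.35
[0.678  0.1605] -53.99
[0.6782 0.1604] -53.97
```

Call:
arm_command(
  xyz=[
    [-1.3, -0.7, 10],
    [-1.2, -0.7, 20],
    [0, 0, 25],
    [0, 0, 25],
    [0, 0, 22],
    [0, 0, 15],
    [0, 0, 10],
    [0, 0, 7],
    [0, 0, 3],
    [0, 0, 0],
    [0, 0, 0],
    [0, 0, 0],
  ],
  dr=[
    [0, 0, 0],
    [0, 0, 0],
    [0, 0, 0],
    [0, 0, 0],
    [0, 0, 0],
    [0, 0, 0],
    [0, 0, 0],
    [0, 0, 0],
    [0, 0, 0],
    [0, 0, 0],
    [0, 0, 0],
    [0, 0, 0],
  ],
)

```text
time_s: 18.45
tcp_pos: [0.6806, 0.162, 0.0437]
orientation: [1.585, 2.711, 0.002]
ft_force: [-0.7, -0.5, -0.8]
grip_width: 0.0342
grasp_force: 40.4
```

Call:
arm_command(
  xyz=[
    [0, 0, 1],
    [0, 0, 1],
    [0, 0, 0],
    [0, 0, 0],
  ],
  dr=[
    [0, 0, 0],
    [0, 0, 0],
    [0, 0, 0],
    [0, 0, 0],
  ],
)

```text
time_s: 18.78
tcp_pos: [0.6799, 0.1619, 0.0407]
orientation: [1.585, 2.712, 0.0]
ft_force: [-0.0, 0.9, -2.1]
grip_width: 0.034
grasp_force: 40.4
```

Call:
arm_command(
  xyz=[
    [0, 0, 1.3],
    [0, 0, 1.3],
    [0, 0, 1.2],
    [0, 0, 0.6],
    [0, 0, 0],
    [0, 0, 0],
  ],
  dr=[
    [0, 0, 0],
    [0, 0, 0],
    [0, 0, 0],
    [0, 0, 0],
    [0, 0, 0],
    [0, 0, 0],
  ],
)

```text
time_s: 19.28
tcp_pos: [0.6798, 0.1619, 0.0364]
orientation: [-1.585, -2.712, 0.0]
ft_force: [-2.0, 0.2, 2.8]
grip_width: 0.0344
grasp_force: 40.6
```

Call:
arm_command(
  xyz=[
    [0, 0, 0.6],
    [0, 0, 0],
    [0, 0, 0],
  ],
  dr=[
    [0, 0, 0],
    [0, 0, 0],
    [0, 0, 0],
  ],
)

```text
time_s: 19.53
tcp_pos: [0.6798, 0.1618, 0.0363]
orientation: [1.585, 2.712, 0.0]
ft_force: [-3.6, -0.8, 6.6]
grip_width: 0.0343
grasp_force: 41.1
```

Contact; release, rise and go back to the caster.

Call:
arm_command(
  xyz=[
    [0, 0, 0],
    [0, 0, 0],
    [0, 0, 0],
    [0, 0, 0],
    [0, 0, 0],
    [0, 0, 0],
  ],
  dr=[
    [0, 0, 0],
    [0, 0, 0],
    [0, 0, 0],
    [0, 0, 0],
    [0, 0, 0],
    [0, 0, 0],
  ],
  gripper=75,
)

```text
time_s: 20.03
tcp_pos: [0.6799, 0.1618, 0.0354]
orientation: [-1.585, -2.712, 0.0]
ft_force: [-0.5, -0.0, 0.4]
grip_width: 0.0749
grasp_force: 0.0
```

Call:
arm_command(
  xyz=[
    [0, 0, -5],
    [0, 0, -15],
    [0, 0, -25],
    [0, 0, -25],
    [0, 0, -25],
    [0, 0, -20],
    [0, 0, -10],
    [0, 0, 0],
    [0, 0, 0],
  ],
  dr=[
    [0, 0, 0],
    [0, 0, 0],
    [0, 0, 0],
    [0, 0, 0],
    [0, 0, 0],
    [0, 0, 0],
    [0, 0, 0],
    [0, 0, 0],
    [0, 0, 0],
  ],
)

```text
time_s: 20.78
tcp_pos: [0.6797, 0.1618, 0.1604]
orientation: [1.585, 2.712, 0.0]
ft_force: [0.4, -0.1, -1.2]
grip_width: 0.0749
grasp_force: 0.0
```

```bash
python3 go.py .4517 .3324 .0336 .512
```

```text
t 20.78 pos [0.6797 0.1618 0.1604] yaw 0.513 q7 0.28 tilt [ 1.e-04  1.e-04 -1.e+00] w 0.0749 F [ 0.4 -0.1 -1.2] gf 0.0
now-axes xyz [ 260.5 -115.   126.8]  turn 0.001  after-turn-axes xyz [ 260.4 -115.3  126.8]
```

Call:
arm_command(
  xyz=[
    [12, -5, 0],
    [22, -10, 0],
    [26, -11.5, 0],
    [26, -11.5, 0],
    [26, -11.5, 0],
    [26, -11.5, 0],
    [26, -11.5, 0],
    [26, -11.5, 0],
    [26, -11.5, 0],
    [25, -11, 0],
    [15, -6, 0],
    [5, -2.5, 0],
  ],
  dr=[
    [0, 0, 0],
    [0, 0, 0],
    [0, 0, 0],
    [0, 0, 0],
    [0, 0, 0],
    [0, 0, 0],
    [0, 0, 0],
    [0, 0, 0],
    [0, 0, 0],
    [0, 0, 0],
    [0, 0, 0],
    [0, 0, 0],
  ],
)

```text
time_s: 21.78
tcp_pos: [0.4479, 0.3348, 0.1589]
orientation: [-1.578, -2.713, 0.004]
ft_force: [-0.3, 0.5, 1.0]
grip_width: 0.0746
grasp_force: 0.0
```

Call:
arm_command(
  xyz=[
    [0, 0, 0],
    [0, 0, 0],
    [0, 0, 0],
    [0, 0, 0],
    [0, 0, 0],
  ],
  dr=[
    [0, 0, 0],
    [0, 0, 0],
    [0, 0, 0],
    [0, 0, 0],
    [0, 0, 0],
  ],
)

```text
time_s: 22.2
tcp_pos: [0.4526, 0.3318, 0.1604]
orientation: [1.588, 2.71, -0.0]
ft_force: [-0.8, 0.5, 0.4]
grip_width: 0.0748
grasp_force: 0.0
```

```bash
python3 go.py .4517 .3324 .0336 .512
cat > chk.py <<'E'
# chk.py name x y col0 row0: side view placing check
from h import *
import sys
ps=[robot.camera(n) for n in("top","side")]
for l in sys.argv[1:]:
    rs=[]
    for p in ps:
        for d in robot.pinpoint(l,p)[:1]: print(l,np.round(atz(p,d["pixel"],.004),4),np.round(d["pixel"],1),round(d["confidence"],2))
E
python3 chk.py foot dish
```

```text
t 22.2 pos [0.4526 0.3318 0.1604] yaw 0.511 q7 -0.13 tilt [ 3.e-04 -4.e-04 -1.e+00] w 0.0748 F [-0.8  0.5  0.4] gf 0.0
now-axes xyz [  1.   -0.5 126.8]  turn -0.001  after-turn-axes xyz [  1.   -0.5 126.8]
foot [0.6714 0.1741 0.004 ] [259.2 160.1] 0.92
foot [0.6821 0.1606 0.004 ] [348.  162.8] 0.79
dish [0.6736 0.1616 0.004 ] [263.7 159.3] 0.68
dish [ 0.4205 -0.372   0.004 ] [313.4 344.7] 0.58
```

Call:
arm_command(
  xyz=[
    [0.5, -0.5, 10],
    [0.5, 0, 20],
    [0, 0, 25],
    [0, 0, 25],
    [0, 0, 20],
    [0, 0, 12],
    [0, 0, 8],
    [0, 0, 4],
    [0, 0, 2.5],
    [0, 0, 0],
    [0, 0, 0],
  ],
  dr=[
    [0, 0, 0],
    [0, 0, 0],
    [0, 0, 0],
    [0, 0, 0],
    [0, 0, 0],
    [0, 0, 0],
    [0, 0, 0],
    [0, 0, 0],
    [0, 0, 0],
    [0, 0, 0],
    [0, 0, 0],
  ],
)

```text
time_s: 23.42
tcp_pos: [0.451, 0.3337, 0.0347]
orientation: [1.585, 2.712, 0.002]
ft_force: [-0.9, 0.1, 0.2]
grip_width: 0.0753
grasp_force: 0.0
```

Call:
arm_command(
  xyz=[
    [0, 0, 0],
    [0, 0, 0],
    [0, 0, 0],
    [0, 0, 0],
    [0, 0, 0],
    [0, 0, 0],
    [0, 0, 0],
    [0, 0, 0],
    [0, 0, 0],
    [0, 0, 0],
  ],
  dr=[
    [0, 0, 0],
    [0, 0, 0],
    [0, 0, 0],
    [0, 0, 0],
    [0, 0, 0],
    [0, 0, 0],
    [0, 0, 0],
    [0, 0, 0],
    [0, 0, 0],
    [0, 0, 0],
  ],
  gripper=15,
)

```text
time_s: 24.25
tcp_pos: [0.4509, 0.3337, 0.0346]
orientation: [1.585, 2.712, 0.001]
ft_force: [-0.7, -0.6, 6.0]
grip_width: 0.0293
grasp_force: 40.4
```

```bash
python3 go.py .438 -.018 .18 .702;  python3 - <<'E'
from h import *
p=robot.camera("top");a=p["img"][110:210,200:330];b=robot.camera("side")["img"][120:220,285:415]
cv2.imwrite("pics/c1.png",np.hstack([cv2.resize(i,(390,300),interpolation=cv2.INTER_CUBIC) for i in(a,b)]))
E
```

```text
t 24.25 pos [0.4509 0.3337 0.0346] yaw 0.513 q7 -0.12 tilt [ 7.e-04  5.e-04 -1.e+00] w 0.0293 F [-0.7 -0.6  6. ] gf 40.4
now-axes xyz [-300.  -183.7 -145.6]  turn -0.189  after-turn-axes xyz [-260.2 -236.8 -145.6]
```

View pics/c1.png

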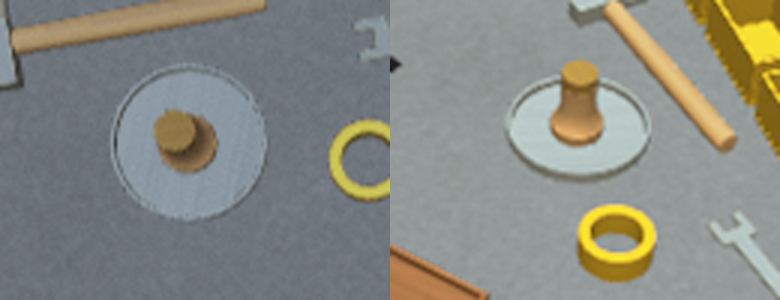

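The foot stands centred in the dish: in the top crop both dish and base are at about (189,142). Now lift the caster and move it to the square tray.

Call:
arm_command(
  xyz=[
    [0, 0, -5],
    [0, 0, -10],
    [0, 0, -20],
    [0, 0, -25],
    [0, 0, -25],
    [0, 0, -25],
    [0, 0, -20],
    [0, 0, -11],
    [0, 0, -4],
    [0, 0, 0],
  ],
  dr=[
    [0, 0, 0],
    [0, 0, 0],
    [0, 0, 0],
    [0, 0, 0],
    [0, 0, -0.063],
    [0, 0, -0.063],
    [0, 0, -0.063],
    [0, 0, 0],
    [0, 0, 0],
    [0, 0, 0],
  ],
)

```text
time_s: 25.18
tcp_pos: [0.4509, 0.3336, 0.1804]
orientation: [1.323, 2.849, 0.003]
ft_force: [-0.2, 0.3, -1.5]
grip_width: 0.0289
grasp_force: 39.8
```

Call:
arm_command(
  xyz=[
    [-10, -9, 0],
    [-20, -18, 0],
    [-25, -22.7, 0],
    [-25, -22.7, 0],
    [-25, -22.7, 0],
    [-25, -22.7, 0],
    [-25, -22.7, 0],
    [-25, -22.7, 0],
    [-25, -22.7, 0],
    [-25, -22.7, 0],
    [-20, -18, 0],
    [-12, -10, 0],
  ],
  dr=[
    [0, 0, 0],
    [0, 0, 0],
    [0, 0, 0],
    [0, 0, 0],
    [0, 0, 0],
    [0, 0, 0],
    [0, 0, 0],
    [0, 0, 0],
    [0, 0, 0],
    [0, 0, 0],
    [0, 0, 0],
    [0, 0, 0],
  ],
)

```text
time_s: 26.18
tcp_pos: [0.437, -0.0237, 0.1781]
orientation: [-1.328, -2.845, 0.004]
ft_force: [-0.6, -1.0, -1.6]
grip_width: 0.0293
grasp_force: 39.9
```

Call:
arm_command(
  xyz=[
    [0, 0, 0],
    [0, 0, 0],
    [0, 0, 0],
    [0, 0, 0],
  ],
  dr=[
    [0, 0, 0],
    [0, 0, 0],
    [0, 0, 0],
    [0, 0, 0],
  ],
)

```text
time_s: 26.52
tcp_pos: [0.4388, -0.0183, 0.1787]
orientation: [-1.32, -2.85, 0.0]
ft_force: [0.7, 0.1, -1.6]
grip_width: 0.0292
grasp_force: 39.9
```

```bash
python3 go.py .439 -.019 .0346 .702
```

```text
t 26.52 pos [ 0.4388 -0.0183  0.1787] yaw 0.704 q7 0.73 tilt [-1.1e-03  4.0e-04 -1.0e+00] w 0.0292 F [ 0.7  0.1 -1.6] gf 39.9
now-axes xyz [ -0.8  -0.2 144.1]  turn 0.002  after-turn-axes xyz [ -0.8  -0.2 144.1]
```

Call:
arm_command(
  xyz=[
    [-0.5, 0, 10],
    [0, 0, 20],
    [0, 0, 25],
    [0, 0, 25],
    [0, 0, 22],
    [0, 0, 15],
    [0, 0, 11],
    [0, 0, 7],
    [0, 0, 3],
    [0, 0, 1],
    [0, 0, 0],
    [0, 0, 0],
  ],
  dr=[
    [0, 0, 0],
    [0, 0, 0],
    [0, 0, 0],
    [0, 0, 0],
    [0, 0, 0],
    [0, 0, 0],
    [0, 0, 0],
    [0, 0, 0],
    [0, 0, 0],
    [0, 0, 0],
    [0, 0, 0],
    [0, 0, 0],
  ],
)

```text
time_s: 27.52
tcp_pos: [0.4399, -0.0196, 0.0406]
orientation: [1.321, 2.849, 0.001]
ft_force: [0.4, 0.6, -1.9]
grip_width: 0.0292
grasp_force: 39.8
```

Call:
arm_command(
  xyz=[
    [0, 0, 1.2],
    [0, 0, 1.2],
    [0, 0, 1],
    [0, 0, 0],
    [0, 0, 0],
  ],
  dr=[
    [0, 0, 0],
    [0, 0, 0],
    [0, 0, 0],
    [0, 0, 0],
    [0, 0, 0],
  ],
)

```text
time_s: 27.93
tcp_pos: [0.4395, -0.0197, 0.0367]
orientation: [-1.322, -2.85, 0.0]
ft_force: [1.2, 0.1, -1.6]
grip_width: 0.0294
grasp_force: 39.8
```

Call:
arm_command(
  xyz=[
    [0, 0, 1],
    [0, 0, 0.7],
    [0, 0, 0.5],
    [0, 0, 0],
    [0, 0, 0],
  ],
  dr=[
    [0, 0, 0],
    [0, 0, 0],
    [0, 0, 0],
    [0, 0, 0],
    [0, 0, 0],
  ],
)

```text
time_s: 28.35
tcp_pos: [0.4395, -0.0197, 0.0345]
orientation: [-1.322, -2.85, -0.0]
ft_force: [0.2, -0.0, 1.6]
grip_width: 0.0296
grasp_force: 40.1
```

Call:
arm_command(
  xyz=[
    [0, 0, 0.6],
    [0, 0, 0],
    [0, 0, 0],
  ],
  dr=[
    [0, 0, 0],
    [0, 0, 0],
    [0, 0, 0],
  ],
)

```text
time_s: 28.6
tcp_pos: [0.4395, -0.0197, 0.0345]
orientation: [1.322, 2.849, 0.0]
ft_force: [-2.1, 0.4, 12.2]
grip_width: 0.0294
grasp_force: 41.5
```

Call:
arm_command(
  xyz=[
    [0, 0, -0.3],
    [0, 0, 0],
    [0, 0, 0],
    [0, 0, 0],
    [0, 0, 0],
    [0, 0, 0],
  ],
  dr=[
    [0, 0, 0],
    [0, 0, 0],
    [0, 0, 0],
    [0, 0, 0],
    [0, 0, 0],
    [0, 0, 0],
  ],
  gripper=82,
)

```text
time_s: 29.1
tcp_pos: [0.4395, -0.0197, 0.0341]
orientation: [-1.322, -2.85, 0.0]
ft_force: [0.3, -0.3, -0.6]
grip_width: 0.0817
grasp_force: 0.0
```

Call:
arm_command(
  xyz=[
    [0, 0, -5],
    [0, 0, -15],
    [0, 0, -25],
    [0, 0, -25],
    [0, 0, -25],
    [0, 0, -20],
    [0, 0, -10],
    [0, 0, 0],
    [0, 0, 0],
  ],
  dr=[
    [0, 0, 0],
    [0, 0, 0],
    [0, 0, 0],
    [0, 0, 0],
    [0, 0, 0],
    [0, 0, 0],
    [0, 0, 0],
    [0, 0, 0],
    [0, 0, 0],
  ],
)

```text
time_s: 29.85
tcp_pos: [0.4396, -0.0197, 0.1596]
orientation: [1.322, 2.849, 0.001]
ft_force: [-0.2, 0.5, -0.2]
grip_width: 0.0824
grasp_force: 0.0
```

```bash
python3 go.py .660 -.1665 .030 .704
```

```text
t 29.85 pos [ 0.4396 -0.0197  0.1596] yaw 0.702 q7 0.74 tilt [ 1.4e-03  1.0e-04 -1.0e+00] w 0.0824 F [-0.2  0.5 -0.2] gf 0.0
now-axes xyz [-254.3   73.3  129.9]  turn -0.002  after-turn-axes xyz [-254.4   72.8  129.9]
```

Call:
arm_command(
  xyz=[
    [-12, 3.5, 0],
    [-22, 6.3, 0],
    [-26, 7.5, 0],
    [-26, 7.5, 0],
    [-26, 7.5, 0],
    [-26, 7.5, 0],
    [-26, 7.5, 0],
    [-26, 7.5, 0],
    [-26, 7.5, 0],
    [-20, 6, 0],
    [-13, 3.5, 0],
    [-5, 1.5, 0],
  ],
  dr=[
    [0, 0, 0],
    [0, 0, 0],
    [0, 0, 0],
    [0, 0, 0],
    [0, 0, 0],
    [0, 0, 0],
    [0, 0, 0],
    [0, 0, 0],
    [0, 0, 0],
    [0, 0, 0],
    [0, 0, 0],
    [0, 0, 0],
  ],
)

```text
time_s: 30.85
tcp_pos: [0.6604, -0.1687, 0.1566]
orientation: [-1.324, -2.847, 0.002]
ft_force: [0.0, 0.7, 0.6]
grip_width: 0.0819
grasp_force: 0.0
```

Call:
arm_command(
  xyz=[
    [0, 0, 0],
    [0, 0, 0],
    [0, 0, 0],
    [0, 0, 0],
  ],
  dr=[
    [0, 0, 0],
    [0, 0, 0],
    [0, 0, 0],
    [0, 0, 0],
  ],
)

```text
time_s: 31.18
tcp_pos: [0.6589, -0.1656, 0.1592]
orientation: [-1.321, -2.85, -0.0]
ft_force: [0.8, 0.4, -0.8]
grip_width: 0.0822
grasp_force: 0.0
```

```bash
python3 go.py .660 -.1665 .030 .704
python3 - <<'E'
from h import *
p=robot.camera("top");a=p["img"][195:295,265:395];b=robot.camera("side")["img"][170:270,225:355]
cv2.imwrite("pics/c2.png",np.hstack([cv2.resize(i,(390,300),interpolation=cv2.INTER_CUBIC) for i in(a,b)]))
E
```

```text
t 31.18 pos [ 0.6589 -0.1656  0.1592] yaw 0.703 q7 0.97 tilt [-5.e-04  4.e-04 -1.e+00] w 0.0822 F [ 0.8  0.4 -0.8] gf 0.0
now-axes xyz [ -1.5   0.3 129.2]  turn -0.001  after-turn-axes xyz [ -1.5   0.3 129.2]
```

View pics/c2.png

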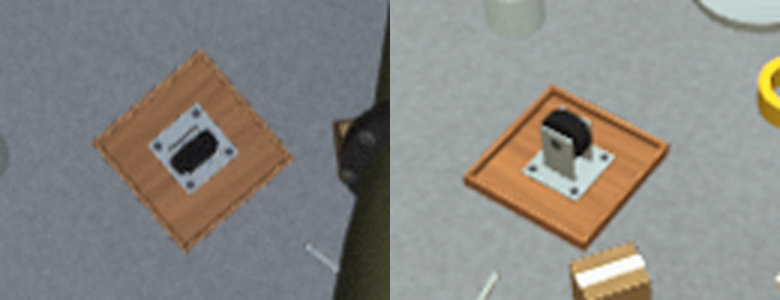

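The caster sits centred in the tray (193,148 against the tray's 194,150). Now grasp the tin.

Call:
arm_command(
  xyz=[
    [-0.5, 0.2, 10],
    [0, 0, 20],
    [0, 0, 25],
    [0, 0, 22],
    [0, 0, 18],
    [0, 0, 13],
    [0, 0, 9],
    [0, 0, 6],
    [0, 0, 4],
    [0, 0, 2],
    [0, 0, 0],
    [0, 0, 0],
  ],
  dr=[
    [0, 0, 0],
    [0, 0, 0],
    [0, 0, 0],
    [0, 0, 0],
    [0, 0, 0],
    [0, 0, 0],
    [0, 0, 0],
    [0, 0, 0],
    [0, 0, 0],
    [0, 0, 0],
    [0, 0, 0],
    [0, 0, 0],
  ],
)

```text
time_s: 32.28
tcp_pos: [0.6604, -0.1668, 0.0309]
orientation: [1.322, 2.849, 0.0]
ft_force: [-1.1, -0.8, -0.2]
grip_width: 0.0819
grasp_force: 0.0
```

Call:
arm_command(
  xyz=[
    [0, 0, 0],
    [0, 0, 0],
    [0, 0, 0],
    [0, 0, 0],
    [0, 0, 0],
    [0, 0, 0],
    [0, 0, 0],
    [0, 0, 0],
    [0, 0, 0],
    [0, 0, 0],
  ],
  dr=[
    [0, 0, 0],
    [0, 0, 0],
    [0, 0, 0],
    [0, 0, 0],
    [0, 0, 0],
    [0, 0, 0],
    [0, 0, 0],
    [0, 0, 0],
    [0, 0, 0],
    [0, 0, 0],
  ],
  gripper=45,
)

```text
time_s: 33.12
tcp_pos: [0.6604, -0.1669, 0.0311]
orientation: [1.322, 2.849, 0.0]
ft_force: [-2.1, -0.4, 6.4]
grip_width: 0.0588
grasp_force: 44.0
```

```bash
python3 go.py .452 .3325 .18 .704
```

```text
t 33.12 pos [ 0.6604 -0.1669  0.0311] yaw 0.702 q7 0.98 tilt [ 1.3e-03 -4.0e-04 -1.0e+00] w 0.0588 F [-2.1 -0.4  6.4] gf 44.0
now-axes xyz [ 515.7  163.4 -149.3]  turn -0.002  after-turn-axes xyz [ 515.4  164.5 -149.3]
```

Call:
arm_command(
  xyz=[
    [0, 0, -5],
    [0, 0, -10],
    [0, 0, -20],
    [0, 0, -25],
    [0, 0, -25],
    [0, 0, -25],
    [0, 0, -22],
    [0, 0, -12],
    [0, 0, -5],
    [0, 0, 0],
  ],
  dr=[
    [0, 0, 0],
    [0, 0, 0],
    [0, 0, 0],
    [0, 0, 0],
    [0, 0, 0],
    [0, 0, 0],
    [0, 0, 0],
    [0, 0, 0],
    [0, 0, 0],
    [0, 0, 0],
  ],
)

```text
time_s: 33.95
tcp_pos: [0.6603, -0.1667, 0.1807]
orientation: [1.321, 2.848, 0.001]
ft_force: [0.5, 0.2, -3.1]
grip_width: 0.0592
grasp_force: 43.8
```

Call:
arm_command(
  xyz=[
    [10, 3.2, 0],
    [20, 6.3, 0],
    [27, 8.6, 0],
    [27, 8.6, 0],
    [27, 8.6, 0],
    [27, 8.6, 0],
    [27, 8.6, 0],
    [27, 8.6, 0],
    [27, 8.6, 0],
    [27, 8.6, 0],
    [27, 8.6, 0],
    [27, 8.6, 0],
  ],
  dr=[
    [0, 0, 0],
    [0, 0, 0],
    [0, 0, 0],
    [0, 0, 0],
    [0, 0, 0],
    [0, 0, 0],
    [0, 0, 0],
    [0, 0, 0],
    [0, 0, 0],
    [0, 0, 0],
    [0, 0, 0],
    [0, 0, 0],
  ],
)

```text
time_s: 34.95
tcp_pos: [0.5368, 0.1258, 0.1778]
orientation: [-1.32, -2.848, 0.003]
ft_force: [0.9, 0.5, -3.4]
grip_width: 0.0591
grasp_force: 43.8
```

Call:
arm_command(
  xyz=[
    [27, 8.6, 0],
    [27, 8.6, 0],
    [27, 8.6, 0],
    [27, 8.6, 0],
    [27, 8.6, 0],
    [27, 8.6, 0],
    [27, 8.6, 0],
    [18, 5.7, 0],
    [8, 2.5, 0],
    [0, 0, 0],
    [0, 0, 0],
    [0, 0, 0],
  ],
  dr=[
    [0, 0, 0],
    [0, 0, 0],
    [0, 0, 0],
    [0, 0, 0],
    [0, 0, 0],
    [0, 0, 0],
    [0, 0, 0],
    [0, 0, 0],
    [0, 0, 0],
    [0, 0, 0],
    [0, 0, 0],
    [0, 0, 0],
  ],
)

```text
time_s: 35.95
tcp_pos: [0.4531, 0.3305, 0.1787]
orientation: [1.325, 2.848, -0.003]
ft_force: [-0.4, -0.7, -2.8]
grip_width: 0.0586
grasp_force: 43.8
```

```bash
python3 go.py .452 .3325 .0311 .704
```

```text
t 35.95 pos [0.4531 0.3305 0.1787] yaw 0.7 q7 0.06 tilt [-2.0e-04 -1.7e-03 -1.0e+00] w 0.0586 F [-0.4 -0.7 -2.8] gf 43.8
now-axes xyz [  2.4   0.6 147.6]  turn -0.004  after-turn-axes xyz [  2.4   0.7 147.6]
```

Call:
arm_command(
  xyz=[
    [0.5, 0.3, 10],
    [0.5, 0.3, 20],
    [0, 0, 25],
    [0, 0, 25],
    [0, 0, 22],
    [0, 0, 16],
    [0, 0, 11],
    [0, 0, 7],
    [0, 0, 4],
    [0, 0, 2],
    [0, 0, 0],
    [0, 0, 0],
  ],
  dr=[
    [0, 0, 0],
    [0, 0, 0],
    [0, 0, 0],
    [0, 0, 0],
    [0, 0, 0],
    [0, 0, 0],
    [0, 0, 0],
    [0, 0, 0],
    [0, 0, 0],
    [0, 0, 0],
    [0, 0, 0],
    [0, 0, 0],
  ],
)

```text
time_s: 36.95
tcp_pos: [0.4529, 0.3339, 0.0379]
orientation: [1.322, 2.849, 0.002]
ft_force: [-0.2, 0.0, -2.6]
grip_width: 0.0591
grasp_force: 43.8
```

Call:
arm_command(
  xyz=[
    [0, 0, 1],
    [0, 0, 1],
    [0, 0, 1],
    [0, 0, 0],
    [0, 0, 0],
  ],
  dr=[
    [0, 0, 0],
    [0, 0, 0],
    [0, 0, 0],
    [0, 0, 0],
    [0, 0, 0],
  ],
)

```text
time_s: 37.37
tcp_pos: [0.4523, 0.3336, 0.0342]
orientation: [1.322, 2.85, 0.0]
ft_force: [-0.1, -0.2, -2.7]
grip_width: 0.0591
grasp_force: 43.8
```

Call:
arm_command(
  xyz=[
    [0, 0, 1.2],
    [0, 0, 1],
    [0, 0, 0.8],
    [0, 0, 0],
    [0, 0, 0],
  ],
  dr=[
    [0, 0, 0],
    [0, 0, 0],
    [0, 0, 0],
    [0, 0, 0],
    [0, 0, 0],
  ],
)

```text
time_s: 37.78
tcp_pos: [0.4524, 0.3336, 0.0311]
orientation: [-1.322, -2.85, 0.0]
ft_force: [0.3, -0.8, -2.8]
grip_width: 0.0591
grasp_force: 43.8
```

Call:
arm_command(
  xyz=[
    [0, 0, 0.6],
    [0, 0, 0],
    [0, 0, 0],
  ],
  dr=[
    [0, 0, 0],
    [0, 0, 0],
    [0, 0, 0],
  ],
)

```text
time_s: 38.03
tcp_pos: [0.4523, 0.3336, 0.0311]
orientation: [1.322, 2.85, 0.0]
ft_force: [-3.0, -1.7, 5.1]
grip_width: 0.0591
grasp_force: 44.6
```

Call:
arm_command(
  xyz=[
    [0, 0, 0],
    [0, 0, 0],
    [0, 0, 0],
    [0, 0, 0],
    [0, 0, 0],
    [0, 0, 0],
  ],
  dr=[
    [0, 0, 0],
    [0, 0, 0],
    [0, 0, 0],
    [0, 0, 0],
    [0, 0, 0],
    [0, 0, 0],
  ],
  gripper=82,
)

```text
time_s: 38.53
tcp_pos: [0.4524, 0.3336, 0.0305]
orientation: [-1.322, -2.85, 0.0]
ft_force: [-0.2, 0.2, -0.1]
grip_width: 0.0821
grasp_force: 0.0
```

Call:
arm_command(
  xyz=[
    [0, 0, -5],
    [0, 0, -15],
    [0, 0, -25],
    [0, 0, -25],
    [0, 0, -25],
    [0, 0, -25],
    [0, 0, -15],
    [0, 0, -5],
    [0, 0, 0],
    [0, 0, 0],
  ],
  dr=[
    [0, 0, 0],
    [0, 0, 0],
    [0, 0, 0],
    [0, 0, 0],
    [0, 0, 0.088],
    [0, 0, 0.088],
    [0, 0, 0.088],
    [0, 0, 0.088],
    [0, 0, 0],
    [0, 0, 0],
  ],
)

```text
time_s: 39.37
tcp_pos: [0.4522, 0.3337, 0.1709]
orientation: [1.797, 2.577, 0.001]
ft_force: [0.3, -0.7, -0.2]
grip_width: 0.082
grasp_force: 0.0
```

```bash
python3 go.py .419 -.361 .025 .352
```

```text
t 39.37 pos [0.4522 0.3337 0.1709] yaw 0.353 q7 -0.23 tilt [ 5.e-04  2.e-04 -1.e+00] w 0.082 F [ 0.3 -0.7 -0.2] gf 0.0
now-axes xyz [-640.4 -271.4  145.7]  turn 0.001  after-turn-axes xyz [-640.7 -270.8  145.7]
```

Call:
arm_command(
  xyz=[
    [-10, -4.2, 0],
    [-20, -8.5, 0],
    [-28, -11.9, 0],
    [-28, -11.9, 0],
    [-28, -11.9, 0],
    [-28, -11.9, 0],
    [-28, -11.9, 0],
    [-28, -11.9, 0],
    [-28, -11.9, 0],
    [-28, -11.9, 0],
    [-28, -11.9, 0],
    [-28, -11.9, 0],
  ],
  dr=[
    [0, 0, 0],
    [0, 0, 0],
    [0, 0, 0],
    [0, 0, 0],
    [0, 0, 0],
    [0, 0, 0],
    [0, 0, 0],
    [0, 0, 0],
    [0, 0, 0],
    [0, 0, 0],
    [0, 0, 0],
    [0, 0, 0],
  ],
  gripper=50,
)

```text
time_s: 40.37
tcp_pos: [0.4335, -0.0049, 0.1699]
orientation: [-1.798, -2.575, 0.002]
ft_force: [-0.1, -0.1, -0.2]
grip_width: 0.0501
grasp_force: 0.0
```

Call:
arm_command(
  xyz=[
    [-28, -11.9, 0],
    [-28, -11.9, 0],
    [-28, -11.9, 0],
    [-28, -11.9, 0],
    [-28, -11.9, 0],
    [-28, -11.9, 0],
    [-28, -11.9, 0],
    [-28, -11.9, 0],
    [-28, -11.9, 0],
    [-28, -11.9, 0],
    [-28, -11.9, 0],
    [-20, -8.5, 0],
  ],
  dr=[
    [0, 0, 0],
    [0, 0, 0],
    [0, 0, 0],
    [0, 0, 0],
    [0, 0, 0],
    [0, 0, 0],
    [0, 0, 0],
    [0, 0, 0],
    [0, 0, 0],
    [0, 0, 0],
    [0, 0, 0],
    [0, 0, 0],
  ],
)

```text
time_s: 41.37
tcp_pos: [0.4142, -0.3617, 0.1697]
orientation: [-1.8, -2.573, 0.002]
ft_force: [0.9, -0.3, 0.3]
grip_width: 0.0497
grasp_force: 0.0
```

Call:
arm_command(
  xyz=[
    [0, 0, 20],
    [0, 0, 20],
    [0, 0, 10],
    [0, 0, 0],
    [0, 0, 0],
    [0, 0, 0],
  ],
  dr=[
    [0, 0, 0],
    [0, 0, 0],
    [0, 0, 0],
    [0, 0, 0],
    [0, 0, 0],
    [0, 0, 0],
  ],
)

```text
time_s: 41.87
tcp_pos: [0.4165, -0.3588, 0.1212]
orientation: [1.8, 2.574, -0.0]
ft_force: [-0.0, 0.6, -0.6]
grip_width: 0.0503
grasp_force: 0.0
```

```bash
python3 go.py .419 -.361 .025 .352
python3 - <<'E'
from h import *
b=robot.camera("side")["img"][270:390,240:400]
cv2.imwrite("pics/c3.png",cv2.resize(b,(640,480),interpolation=cv2.INTER_CUBIC))
E
```

```text
t 41.87 pos [ 0.4165 -0.3588  0.1212] yaw 0.351 q7 1.21 tilt [ 4.e-04 -4.e-04 -1.e+00] w 0.0503 F [-0.   0.6 -0.6] gf 0.0
now-axes xyz [-2.9  1.5 96.2]  turn -0.001  after-turn-axes xyz [-2.9  1.5 96.2]
```

View pics/c3.png

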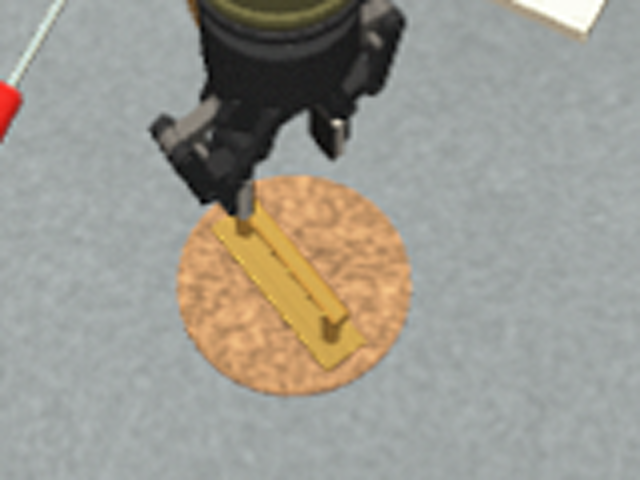

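The open fingers (245,205 and 335,140) straddle the bar's middle. Descend and close.

Call:
arm_command(
  xyz=[
    [-1, 0.5, 10],
    [-1, 0.5, 20],
    [0, 0, 22],
    [0, 0, 18],
    [0, 0, 12],
    [0, 0, 8],
    [0, 0, 4],
    [0, 0, 2],
    [0, 0, 0],
    [0, 0, 0],
  ],
  dr=[
    [0, 0, 0],
    [0, 0, 0],
    [0, 0, 0],
    [0, 0, 0],
    [0, 0, 0],
    [0, 0, 0],
    [0, 0, 0],
    [0, 0, 0],
    [0, 0, 0],
    [0, 0, 0],
  ],
)

```text
time_s: 42.75
tcp_pos: [0.4184, -0.3606, 0.0252]
orientation: [1.8, 2.573, -0.0]
ft_force: [0.4, -0.3, 0.9]
grip_width: 0.0498
grasp_force: 0.0
```

Call:
arm_command(
  xyz=[
    [0, 0, 0],
    [0, 0, 0],
    [0, 0, 0],
    [0, 0, 0],
    [0, 0, 0],
    [0, 0, 0],
    [0, 0, 0],
    [0, 0, 0],
    [0, 0, 0],
    [0, 0, 0],
  ],
  dr=[
    [0, 0, 0],
    [0, 0, 0],
    [0, 0, 0],
    [0, 0, 0],
    [0, 0, 0],
    [0, 0, 0],
    [0, 0, 0],
    [0, 0, 0],
    [0, 0, 0],
    [0, 0, 0],
  ],
  gripper=2,
  grip_force=50,
)

```text
time_s: 43.58
tcp_pos: [0.4182, -0.3604, 0.0251]
orientation: [1.8, 2.574, -0.0]
ft_force: [-1.7, 0.1, 6.2]
grip_width: 0.0105
grasp_force: 48.7
```

```bash
python3 go.py .664 -.169 .17 -0.793;python3 - <<'E'
from h import *
from scipy.optimize import minimize
b=robot.camera("side")
cv2.imwrite("pics/c4.png",cv2.resize(b["img"][270:390,240:400],(640,480),interpolation=cv2.INTER_CUBIC))
import pickle
p=robot.camera("top");PG=[(q,grad(q)) for q in(p,b)];o=[(rect(.16,.09),.014)]
r=minimize(lambda v:score([*v,0],o,PG),[.664,-.169,.777],method="Nelder-Mead",options=dict(maxfev=90));print(np.round(r.x,4),r.fun)
for l in("pull","long_tray"):
    for d in robot.pinpoint(l,b)[:1]: print(l,np.round(atz(b,d["pixel"],.004),4),round(d["confidence"],2))
E
```

```text
t 43.58 pos [ 0.4182 -0.3604  0.0251] yaw 0.35 q7 1.26 tilt [ 5.e-04 -4.e-04 -1.e+00] w 0.0105 F [-1.7  0.1  6.2] gf 48.7
now-axes xyz [  95.4  296.6 -144.9]  turn 1.143  after-turn-axes xyz [ 309.4   36.2 -144.9]
[ 0.6634 -0.1695  0.7759] -49.36589050292969
long_tray [ 0.6648 -0.1766  0.004 ] 0.8
```

View pics/c4.png

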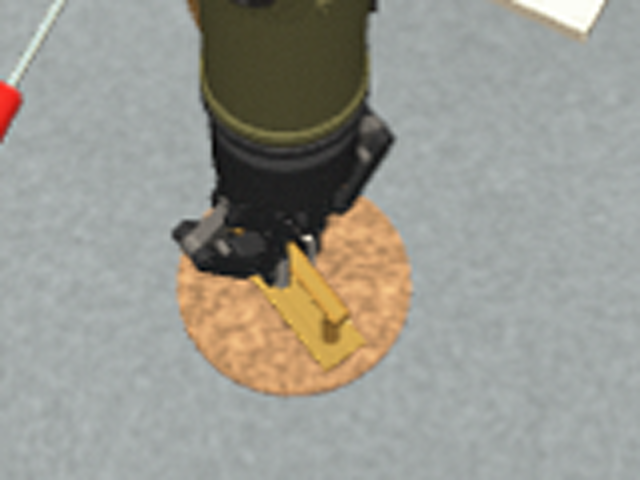

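Call:
arm_command(
  xyz=[
    [0, 0, -5],
    [0, 0, -10],
    [0, 0, -20],
    [0, 0, -25],
    [0, 0, -25],
    [0, 0, -25],
    [0, 0, -20],
    [0, 0, -10],
    [0, 0, -5],
    [0, 0, 0],
  ],
  dr=[
    [0, 0, 0],
    [0, 0, 0],
    [0, 0, 0],
    [0, 0, 0.05],
    [0, 0, 0.09],
    [0, 0, 0.1],
    [0, 0, 0.1],
    [0, 0, 0.1],
    [0, 0, 0.1],
    [0, 0, 0.1],
  ],
)

```text
time_s: 44.62
tcp_pos: [0.4185, -0.3605, 0.1717]
orientation: [2.522, 1.87, 0.002]
ft_force: [0.3, 0.4, -2.4]
grip_width: 0.0107
grasp_force: 48.8
```

Call:
arm_command(
  xyz=[
    [0, 0, 0],
    [0, 0, 0],
    [0, 0, 0],
    [0, 0, 0],
    [0, 0, 0],
    [0, 0, 0],
    [0, 0, 0],
    [0, 0, 0],
  ],
  dr=[
    [0, 0, 0.1],
    [0, 0, 0.1],
    [0, 0, 0.1],
    [0, 0, 0.1],
    [0, 0, 0.07],
    [0, 0, 0.035],
    [0, 0, 0],
    [0, 0, 0],
  ],
)

```text
time_s: 45.28
tcp_pos: [0.418, -0.3599, 0.1699]
orientation: [-2.907, -1.19, -0.0]
ft_force: [0.4, -0.1, -1.6]
grip_width: 0.0098
grasp_force: 48.8
```

```bash
python3 go.py .664 -.1695 .17 -0.795
```

```text
t 45.28 pos [ 0.418  -0.3599  0.1699] yaw -0.794 q7 0.26 tilt [-1.e-04  3.e-04 -1.e+00] w 0.0098 F [ 0.4 -0.1 -1.6] gf 48.8
now-axes xyz [ 3.089e+02  3.680e+01 -1.000e-01]  turn 0.001  after-turn-axes xyz [ 3.089e+02  3.630e+01 -1.000e-01]
```

Call:
arm_command(
  xyz=[
    [12, 1.4, 0],
    [24, 2.9, 0],
    [29, 3.5, 0],
    [29, 3.5, 0],
    [29, 3.5, 0],
    [29, 3.5, 0],
    [29, 3.5, 0],
    [29, 3.5, 0],
    [29, 3.5, 0],
    [29, 3.5, 0],
    [24, 2.7, 0],
    [16, 1.8, 0],
  ],
  dr=[
    [0, 0, 0],
    [0, 0, 0],
    [0, 0, 0],
    [0, 0, 0],
    [0, 0, 0],
    [0, 0, 0],
    [0, 0, 0],
    [0, 0, 0],
    [0, 0, 0],
    [0, 0, 0],
    [0, 0, 0],
    [0, 0, 0],
  ],
)

```text
time_s: 46.28
tcp_pos: [0.6664, -0.1663, 0.1689]
orientation: [-2.903, -1.195, -0.002]
ft_force: [0.3, 0.6, -2.1]
grip_width: 0.0102
grasp_force: 48.7
```

Call:
arm_command(
  xyz=[
    [0, 0, 20],
    [0, 0, 20],
    [0, 0, 10],
    [0, 0, 0],
    [0, 0, 0],
    [0, 0, 0],
  ],
  dr=[
    [0, 0, 0],
    [0, 0, 0],
    [0, 0, 0],
    [0, 0, 0],
    [0, 0, 0],
    [0, 0, 0],
  ],
)

```text
time_s: 46.78
tcp_pos: [0.6642, -0.1712, 0.1208]
orientation: [2.907, 1.188, 0.002]
ft_force: [-0.3, 0.5, -2.2]
grip_width: 0.0102
grasp_force: 48.8
```

```bash
python3 go.py .664 -.1695 .0251 -0.795;python3 - <<'E'
from h import *
b=robot.camera("side")
cv2.imwrite("pics/c5.png",cv2.resize(b["img"][170:290,310:470],(640,480),interpolation=cv2.INTER_CUBIC))
E
```

```text
t 46.78 pos [ 0.6642 -0.1712  0.1208] yaw -0.795 q7 -0.19 tilt [ 1.4e-03 -5.0e-04 -1.0e+00] w 0.0102 F [-0.3  0.5 -2.2] gf 48.8
now-axes xyz [ 0.9 -1.5 95.7]  turn -0.0  after-turn-axes xyz [ 0.9 -1.5 95.7]
```

View pics/c5.png

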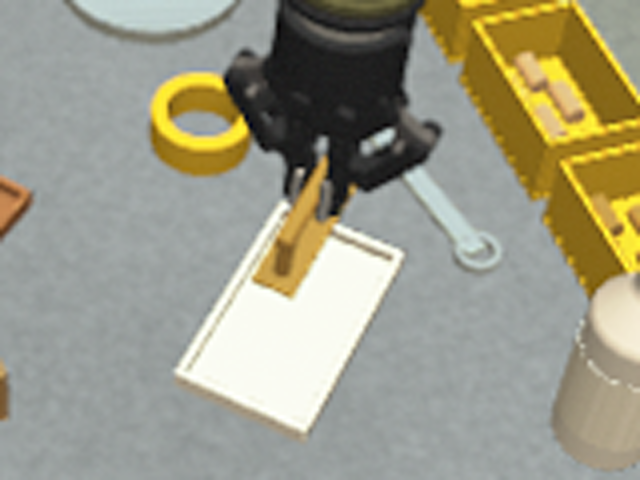

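The pull hangs level and parallel to the tray (bar at about 300,220, tray centre about 290,320). Lower it.

Call:
arm_command(
  xyz=[
    [0.5, -0.8, 10],
    [0.5, -0.7, 18],
    [0, 0, 20],
    [0, 0, 16],
    [0, 0, 12],
    [0, 0, 8],
    [0, 0, 4],
    [0, 0, 2],
    [0, 0, 0],
    [0, 0, 0],
  ],
  dr=[
    [0, 0, 0],
    [0, 0, 0],
    [0, 0, 0],
    [0, 0, 0],
    [0, 0, 0],
    [0, 0, 0],
    [0, 0, 0],
    [0, 0, 0],
    [0, 0, 0],
    [0, 0, 0],
  ],
)

```text
time_s: 47.67
tcp_pos: [0.6639, -0.1694, 0.0304]
orientation: [2.907, 1.188, 0.002]
ft_force: [0.3, 0.7, -1.9]
grip_width: 0.0101
grasp_force: 48.8
```

Call:
arm_command(
  xyz=[
    [0, 0, 1],
    [0, 0, 1],
    [0, 0, 1],
    [0, 0, 0],
    [0, 0, 0],
  ],
  dr=[
    [0, 0, 0],
    [0, 0, 0],
    [0, 0, 0],
    [0, 0, 0],
    [0, 0, 0],
  ],
)

```text
time_s: 48.08
tcp_pos: [0.6634, -0.169, 0.0266]
orientation: [2.908, 1.188, 0.0]
ft_force: [-0.4, -0.2, -2.3]
grip_width: 0.01
grasp_force: 48.8
```

Call:
arm_command(
  xyz=[
    [0, 0, 1],
    [0, 0, 0.7],
    [0, 0, 0],
    [0, 0, 0],
  ],
  dr=[
    [0, 0, 0],
    [0, 0, 0],
    [0, 0, 0],
    [0, 0, 0],
  ],
)

```text
time_s: 48.42
tcp_pos: [0.6635, -0.169, 0.0253]
orientation: [2.908, 1.188, 0.001]
ft_force: [-1.7, 1.2, 2.0]
grip_width: 0.0103
grasp_force: 49.2
```

Call:
arm_command(
  xyz=[
    [0, 0, 0.6],
    [0, 0, 0],
    [0, 0, 0],
  ],
  dr=[
    [0, 0, 0],
    [0, 0, 0],
    [0, 0, 0],
  ],
)

```text
time_s: 48.67
tcp_pos: [0.6635, -0.169, 0.0252]
orientation: [2.908, 1.188, 0.001]
ft_force: [-2.6, 1.8, 7.0]
grip_width: 0.0098
grasp_force: 49.7
```

Call:
arm_command(
  xyz=[
    [0, 0, 0],
    [0, 0, 0],
    [0, 0, 0],
    [0, 0, 0],
    [0, 0, 0],
    [0, 0, 0],
  ],
  dr=[
    [0, 0, 0],
    [0, 0, 0],
    [0, 0, 0],
    [0, 0, 0],
    [0, 0, 0],
    [0, 0, 0],
  ],
  gripper=50,
)

```text
time_s: 49.17
tcp_pos: [0.6634, -0.1691, 0.0241]
orientation: [-2.908, -1.188, 0.0]
ft_force: [0.1, -0.7, 0.6]
grip_width: 0.0501
grasp_force: 0.0
```

Call:
arm_command(
  xyz=[
    [0, 0, -5],
    [0, 0, -15],
    [0, 0, -25],
    [0, 0, -25],
    [0, 0, -25],
    [0, 0, -25],
    [0, 0, -15],
    [0, 0, -5],
    [0, 0, 0],
    [0, 0, 0],
  ],
  dr=[
    [0, 0, 0],
    [0, 0, 0],
    [0, 0, 0],
    [0, 0, 0],
    [0, 0, 0],
    [0, 0, 0],
    [0, 0, 0],
    [0, 0, 0],
    [0, 0, 0],
    [0, 0, 0],
  ],
)

```text
time_s: 50.0
tcp_pos: [0.6631, -0.1687, 0.1636]
orientation: [-2.908, -1.188, 0.001]
ft_force: [0.3, -0.0, -0.2]
grip_width: 0.0501
grasp_force: 0.0
```

```bash
python3 go.py .4523 .3336 .031 -.795; python3 -c "
from h import *
print(np.round(robot.observe()['q'],2))"
```

```text
t 50.0 pos [ 0.6631 -0.1687  0.1636] yaw -0.795 q7 -0.21 tilt [-7.e-04  5.e-04 -1.e+00] w 0.0501 F [ 0.3 -0.  -0.2] gf 0.0
now-axes xyz [ 201.3 -506.1  133. ]  turn 0.0  after-turn-axes xyz [ 201.3 -506.1  133. ]
[-0.11  0.72  0.62  1.43 -0.44  1.13 -0.21]
```

Call:
arm_command(
  xyz=[
    [0, 0, 0],
    [0, 0, 0],
    [0, 0, 0],
    [0, 0, 0],
    [0, 0, 0],
    [0, 0, 0],
    [0, 0, 0],
    [0, 0, 0],
    [0, 0, 0],
    [0, 0, 0],
    [0, 0, 0],
    [0, 0, 0],
  ],
  dr=[
    [0, 0, -0.1],
    [0, 0, -0.1],
    [0, 0, -0.1],
    [0, 0, -0.1],
    [0, 0, -0.1],
    [0, 0, -0.1],
    [0, 0, -0.1],
    [0, 0, -0.1],
    [0, 0, -0.1],
    [0, 0, -0.1],
    [0, 0, 0],
    [0, 0, 0],
  ],
  gripper=82,
)

```text
time_s: 51.0
tcp_pos: [0.6628, -0.1688, 0.1628]
orientation: [-1.985, -2.432, 0.001]
ft_force: [0.3, -0.4, 0.6]
grip_width: 0.0824
grasp_force: 0.0
```

```bash
python3 go.py .4523 .3336 .031 .2; python3 -c "
from h import *
print(np.round(robot.observe()['q'],2))"
```

```text
t 51.0 pos [ 0.6628 -0.1688  0.1628] yaw 0.202 q7 0.62 tilt [-0.0022  0.001  -1.    ] w 0.0824 F [ 0.3 -0.4  0.6] gf 0.0
now-axes xyz [ 534.2 -105.2  132.8]  turn 0.002  after-turn-axes xyz [ 534.  -106.2  132.8]
[ 0.02  0.67  0.35  1.42 -0.24  1.09  0.62]
```

Call:
arm_command(
  xyz=[
    [10, -2, 0],
    [20, -4, 0],
    [28, -5.5, 0],
    [28, -5.5, 0],
    [28, -5.5, 0],
    [28, -5.5, 0],
    [28, -5.5, 0],
    [28, -5.5, 0],
    [28, -5.5, 0],
    [28, -5.5, 0],
    [28, -5.5, 0],
    [28, -5.5, 0],
  ],
  dr=[
    [0, 0, 0],
    [0, 0, 0],
    [0, 0, 0],
    [0, 0, 0],
    [0, 0, 0],
    [0, 0, 0],
    [0, 0, 0],
    [0, 0, 0],
    [0, 0, 0],
    [0, 0, 0],
    [0, 0, 0],
    [0, 0, 0],
  ],
)

```text
time_s: 52.0
tcp_pos: [0.5391, 0.124, 0.164]
orientation: [-1.985, -2.435, 0.0]
ft_force: [0.8, 0.4, -0.0]
grip_width: 0.082
grasp_force: 0.0
```

Call:
arm_command(
  xyz=[
    [28, -5.5, 0],
    [28, -5.5, 0],
    [28, -5.5, 0],
    [28, -5.5, 0],
    [28, -5.5, 0],
    [28, -5.5, 0],
    [28, -5.5, 0],
    [20, -4, 0],
    [8, -1.6, 0],
    [0, 0, 0],
    [0, 0, 0],
    [0, 0, 0],
  ],
  dr=[
    [0, 0, 0],
    [0, 0, 0],
    [0, 0, 0],
    [0, 0, 0],
    [0, 0, 0],
    [0, 0, 0],
    [0, 0, 0],
    [0, 0, 0],
    [0, 0, 0],
    [0, 0, 0],
    [0, 0, 0],
    [0, 0, 0],
  ],
)

```text
time_s: 53.0
tcp_pos: [0.4525, 0.3306, 0.1643]
orientation: [1.985, 2.434, -0.001]
ft_force: [-0.1, -0.6, -0.1]
grip_width: 0.0822
grasp_force: 0.0
```

```bash
python3 go.py .4523 .3336 .031 .2
python3 - <<'E'
from h import *
a=robot.camera("top")["img"][110:210,330:460];b=robot.camera("side")["img"][200:300,320:450]
cv2.imwrite("pics/c6.png",np.hstack([cv2.resize(i,(390,300),interpolation=cv2.INTER_CUBIC) for i in(a,b)]))
E
```

```text
t 53.0 pos [0.4525 0.3306 0.1643] yaw 0.202 q7 -0.25 tilt [ 4.e-04 -1.e-03 -1.e+00] w 0.0822 F [-0.1 -0.6 -0.1] gf 0.0
now-axes xyz [  3.1   0.4 133.3]  turn 0.002  after-turn-axes xyz [  3.1   0.4 133.3]
```

View pics/c6.png

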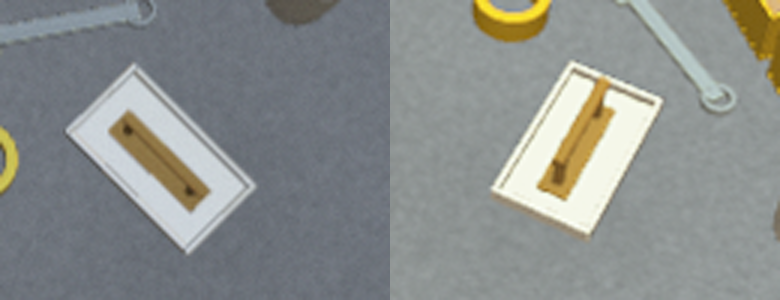

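The pull lies centred and parallel in the long tray (160,161 against 161,159). Now fetch the tin.

Call:
arm_command(
  xyz=[
    [0.7, 0.2, 10],
    [0.7, 0, 20],
    [0, 0, 25],
    [0, 0, 24],
    [0, 0, 18],
    [0, 0, 14],
    [0, 0, 10],
    [0, 0, 6],
    [0, 0, 4],
    [0, 0, 2],
    [0, 0, 0],
    [0, 0, 0],
  ],
  dr=[
    [0, 0, 0],
    [0, 0, 0],
    [0, 0, 0],
    [0, 0, 0],
    [0, 0, 0],
    [0, 0, 0],
    [0, 0, 0],
    [0, 0, 0],
    [0, 0, 0],
    [0, 0, 0],
    [0, 0, 0],
    [0, 0, 0],
  ],
)

```text
time_s: 54.1
tcp_pos: [0.4521, 0.334, 0.0319]
orientation: [1.982, 2.437, 0.002]
ft_force: [0.5, 0.2, 0.1]
grip_width: 0.0819
grasp_force: 0.0
```

Call:
arm_command(
  xyz=[
    [0, 0, 0],
    [0, 0, 0],
    [0, 0, 0],
    [0, 0, 0],
    [0, 0, 0],
    [0, 0, 0],
    [0, 0, 0],
    [0, 0, 0],
    [0, 0, 0],
    [0, 0, 0],
  ],
  dr=[
    [0, 0, 0],
    [0, 0, 0],
    [0, 0, 0],
    [0, 0, 0],
    [0, 0, 0],
    [0, 0, 0],
    [0, 0, 0],
    [0, 0, 0],
    [0, 0, 0],
    [0, 0, 0],
  ],
  gripper=45,
  grip_force=40,
)

```text
time_s: 54.93
tcp_pos: [0.4522, 0.3342, 0.0322]
orientation: [1.982, 2.437, 0.003]
ft_force: [-0.9, -1.1, 6.4]
grip_width: 0.0594
grasp_force: 42.5
```

```bash
python3 go.py .423 -.359 .18 .2
```

```text
t 54.93 pos [0.4522 0.3342 0.0322] yaw 0.205 q7 -0.18 tilt [ 0.0013  0.0011 -1.    ] w 0.0594 F [-0.9 -1.1  6.4] gf 42.5
now-axes xyz [-672.6 -169.5 -148.6]  turn 0.005  after-turn-axes xyz [-673.4 -166.1 -148.6]
```

Call:
arm_command(
  xyz=[
    [0, 0, -5],
    [0, 0, -10],
    [0, 0, -20],
    [0, 0, -25],
    [0, 0, -25],
    [0, 0, -25],
    [0, 0, -22],
    [0, 0, -12],
    [0, 0, -5],
    [0, 0, 0],
  ],
  dr=[
    [0, 0, 0],
    [0, 0, 0],
    [0, 0, 0],
    [0, 0, 0],
    [0, 0, 0],
    [0, 0, 0],
    [0, 0, 0],
    [0, 0, 0],
    [0, 0, 0],
    [0, 0, 0],
  ],
)

```text
time_s: 55.77
tcp_pos: [0.452, 0.334, 0.1817]
orientation: [1.982, 2.437, 0.003]
ft_force: [0.5, 1.3, -3.5]
grip_width: 0.0586
grasp_force: 43.9
```

Call:
arm_command(
  xyz=[
    [-10, -2.5, 0],
    [-20, -5, 0],
    [-29, -7.3, 0],
    [-29, -7.3, 0],
    [-29, -7.3, 0],
    [-29, -7.3, 0],
    [-29, -7.3, 0],
    [-29, -7.3, 0],
    [-29, -7.3, 0],
    [-29, -7.3, 0],
    [-29, -7.3, 0],
    [-29, -7.3, 0],
  ],
  dr=[
    [0, 0, 0],
    [0, 0, 0],
    [0, 0, 0],
    [0, 0, 0],
    [0, 0, 0],
    [0, 0, 0],
    [0, 0, 0],
    [0, 0, 0],
    [0, 0, 0],
    [0, 0, 0],
    [0, 0, 0],
    [0, 0, 0],
  ],
)

```text
time_s: 56.77
tcp_pos: [0.4363, 0.0021, 0.1793]
orientation: [-1.982, -2.435, 0.003]
ft_force: [-0.4, -0.3, -2.1]
grip_width: 0.0589
grasp_force: 43.9
```

Call:
arm_command(
  xyz=[
    [-29, -7.3, 0],
    [-29, -7.3, 0],
    [-29, -7.3, 0],
    [-29, -7.3, 0],
    [-29, -7.3, 0],
    [-29, -7.3, 0],
    [-29, -7.3, 0],
    [-29, -7.3, 0],
    [-29, -7.3, 0],
    [-29, -7.3, 0],
    [-29, -7.3, 0],
    [-21, -5, 0],
  ],
  dr=[
    [0, 0, 0],
    [0, 0, 0],
    [0, 0, 0],
    [0, 0, 0],
    [0, 0, 0],
    [0, 0, 0],
    [0, 0, 0],
    [0, 0, 0],
    [0, 0, 0],
    [0, 0, 0],
    [0, 0, 0],
    [0, 0, 0],
  ],
)

```text
time_s: 57.77
tcp_pos: [0.4213, -0.3488, 0.179]
orientation: [-1.984, -2.433, 0.003]
ft_force: [0.3, -0.6, -3.3]
grip_width: 0.0592
grasp_force: 43.9
```

Call:
arm_command(
  xyz=[
    [-8, -2, 0],
    [-4, -1, 0],
    [0, 0, 0],
    [0, 0, 0],
    [0, 0, 0],
    [0, 0, 0],
  ],
  dr=[
    [0, 0, 0],
    [0, 0, 0],
    [0, 0, 0],
    [0, 0, 0],
    [0, 0, 0],
    [0, 0, 0],
  ],
)

```text
time_s: 58.27
tcp_pos: [0.4236, -0.357, 0.1802]
orientation: [-1.98, -2.438, -0.001]
ft_force: [-0.1, -0.3, -2.3]
grip_width: 0.059
grasp_force: 43.9
```

```bash
python3 go.py .423 -.359 .0322 .2
```

```text
t 58.27 pos [ 0.4236 -0.357   0.1802] yaw 0.207 q7 1.13 tilt [ 0.e+00  9.e-04 -1.e+00] w 0.059 F [-0.1 -0.3 -2.3] gf 43.9
now-axes xyz [ -2.   -1.1 148. ]  turn 0.007  after-turn-axes xyz [ -2.  -1. 148.]
```

Call:
arm_command(
  xyz=[
    [-0.8, -0.5, 10],
    [-0.7, -0.4, 20],
    [0, 0, 25],
    [0, 0, 25],
    [0, 0, 22],
    [0, 0, 16],
    [0, 0, 11],
    [0, 0, 7],
    [0, 0, 4],
    [0, 0, 2],
    [0, 0, 0],
    [0, 0, 0],
  ],
  dr=[
    [0, 0, 0],
    [0, 0, 0],
    [0, 0, 0],
    [0, 0, 0],
    [0, 0, 0],
    [0, 0, 0],
    [0, 0, 0],
    [0, 0, 0],
    [0, 0, 0],
    [0, 0, 0],
    [0, 0, 0],
    [0, 0, 0],
  ],
)

```text
time_s: 59.27
tcp_pos: [0.423, -0.3605, 0.039]
orientation: [1.982, 2.436, 0.0]
ft_force: [0.3, 0.6, -2.8]
grip_width: 0.059
grasp_force: 43.9
```

Call:
arm_command(
  xyz=[
    [0, 0, 1],
    [0, 0, 1],
    [0, 0, 1],
    [0, 0, 0],
    [0, 0, 0],
  ],
  dr=[
    [0, 0, 0],
    [0, 0, 0],
    [0, 0, 0],
    [0, 0, 0],
    [0, 0, 0],
  ],
)

```text
time_s: 59.68
tcp_pos: [0.4226, -0.3601, 0.0353]
orientation: [1.982, 2.437, 0.0]
ft_force: [0.3, 0.8, -2.9]
grip_width: 0.0586
grasp_force: 43.9
```

Call:
arm_command(
  xyz=[
    [0, 0, 1.1],
    [0, 0, 1],
    [0, 0, 0.8],
    [0, 0, 0],
    [0, 0, 0],
  ],
  dr=[
    [0, 0, 0],
    [0, 0, 0],
    [0, 0, 0],
    [0, 0, 0],
    [0, 0, 0],
  ],
)

```text
time_s: 60.1
tcp_pos: [0.4226, -0.3601, 0.0323]
orientation: [-1.983, -2.437, 0.0]
ft_force: [0.3, 0.4, -2.7]
grip_width: 0.059
grasp_force: 43.9
```

Call:
arm_command(
  xyz=[
    [0, 0, 0.6],
    [0, 0, 0],
    [0, 0, 0],
  ],
  dr=[
    [0, 0, 0],
    [0, 0, 0],
    [0, 0, 0],
  ],
)

```text
time_s: 60.35
tcp_pos: [0.4226, -0.3602, 0.0322]
orientation: [1.982, 2.437, 0.0]
ft_force: [-1.5, 1.6, 5.6]
grip_width: 0.0592
grasp_force: 44.5
```

Call:
arm_command(
  xyz=[
    [0, 0, 0],
    [0, 0, 0],
    [0, 0, 0],
    [0, 0, 0],
    [0, 0, 0],
    [0, 0, 0],
  ],
  dr=[
    [0, 0, 0],
    [0, 0, 0],
    [0, 0, 0],
    [0, 0, 0],
    [0, 0, 0],
    [0, 0, 0],
  ],
  gripper=82,
)

```text
time_s: 60.85
tcp_pos: [0.4227, -0.3602, 0.0317]
orientation: [1.982, 2.437, -0.0]
ft_force: [0.0, 0.2, -0.0]
grip_width: 0.082
grasp_force: 0.0
```

Call:
arm_command(
  xyz=[
    [0, 0, -5],
    [0, 0, -15],
    [0, 0, -25],
    [0, 0, -25],
    [0, 0, -25],
    [0, 0, -25],
    [0, 0, -25],
    [0, 0, -15],
    [0, 0, -5],
    [0, 0, 0],
  ],
  dr=[
    [0, 0, 0],
    [0, 0, 0],
    [0, 0, 0],
    [0, 0, 0],
    [0, 0, 0],
    [0, 0, 0],
    [0, 0, 0],
    [0, 0, 0],
    [0, 0, 0],
    [0, 0, 0],
  ],
)

```text
time_s: 61.68
tcp_pos: [0.423, -0.3606, 0.1981]
orientation: [1.981, 2.435, 0.0]
ft_force: [-0.1, -0.1, 0.0]
grip_width: 0.0817
grasp_force: 0.0
```

Call:
arm_command(
  xyz=[
    [10, 5, 0],
    [20, 12, 0],
    [27, 17, 0],
    [27, 17, 0],
    [27, 17, 0],
    [27, 17, 0],
    [27, 17, 0],
    [27, 17, 0],
    [27, 17, 0],
    [20, 12, 0],
    [0, 0, 0],
    [0, 0, 0],
  ],
  dr=[
    [0, 0, 0],
    [0, 0, 0],
    [0, 0, 0],
    [0, 0, 0],
    [0, 0, 0],
    [0, 0, 0],
    [0, 0, 0],
    [0, 0, 0],
    [0, 0, 0],
    [0, 0, 0],
    [0, 0, 0],
    [0, 0, 0],
  ],
)

```text
time_s: 62.68
tcp_pos: [0.5184, -0.0933, 0.1951]
orientation: [-1.976, -2.439, 0.002]
ft_force: [-0.9, -0.0, -0.5]
grip_width: 0.0821
grasp_force: 0.0
```

Run:
```python
from h import *
a=robot.camera("top")["img"][110:290,170:490];b=robot.camera("side")["img"][90:390,190:450]
a=cv2.resize(a,None,fx=1.3,fy=1.3,interpolation=cv2.INTER_CUBIC);b=cv2.resize(b,None,fx=1.4,fy=1.4,interpolation=cv2.INTER_CUBIC)
I=np.zeros((420,a.shape[1]+b.shape[1],3),np.uint8);I[:a.shape[0],:a.shape[1]]=a;I[:b.shape[0],a.shape[1]:]=b
cv2.imwrite("pics/fin.png",I);print(I.shape,robot.observe()["time_s"])
```

```text
(420, 780, 3) 62.7833
```

View pics/fin.png

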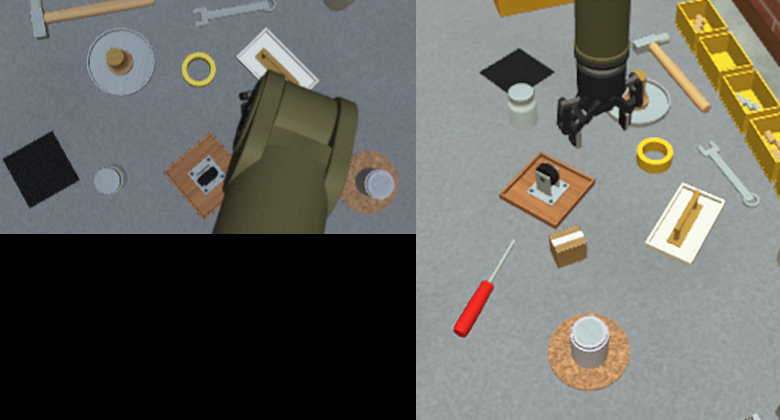

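All four pieces stand upright and centred in their places: tin on the cork (589,350 in the side view), caster (547,183), pull (686,215) and foot in the dish (118,62 in the top view). The jar is standing and the gripper is clear. Handing in.

```bash
python3 -c "
from bench import robot
print(robot.job_done())"
```

```text
the job is handed in; nothing more can be done
None
```

I parked the caster on the mat first, then moved all four pieces into their own places, upright and centred in the last pictures, with the jar still standing, and handed in at about 63 s; no verdict was returned.

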